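# Pack the bottles and close the carton

### The job

Pack all the capped amber bottles that stand on the table into the open carton, each one upright on the carton's floor in a free cell of its own, beside the one already packed. When they are all in, close the carton: first fold both short end flaps down flat while the long flaps are still open, then fold both long flaps down flat over them. Leave the other things on the table where they are.

Things in the scene. Friction and masses are not known exactly. Their poses are not given: they have to be found in the camera images.
- carton: Cardboard carton, held fast in a low aluminium nest. Outside 168 mm along x, 250 mm along y; walls 126 mm high, 4 mm thick; inner floor at z = 4 mm. Dividers (4 mm thick, tops at z = 75 mm) make 6 cells 78 mm square, centred at x = -41, +41 and y = -82, 0, +82 mm. Four flaps lean outwards from the rim. Origin: centre of its underside; z up; at yaw 0 its -x side faces the robot.
- flap_left (a joint): Hinge of the short flap on the carton's +y end (164 mm wide), 3 mm board, 84 mm from hinge to free edge. Hinge line at y = +125 mm, z = 128 mm in the carton's frame. 0 = closed (level, lying towards -y), 1.57 = upright, about 2 at the start (leaning outwards), at most 2.5. The crease is stiff (0.02 N m): the flap stays where it is left and must be pressed down flat.
- flap_right (a joint): Hinge of the short flap on the carton's -y end (164 mm wide), 3 mm board, 84 mm from hinge to free edge. Hinge line at y = -125 mm, z = 128 mm in the carton's frame. 0 = closed (level, lying towards +y), 1.57 = upright, about 2 at the start (leaning outwards), at most 2.5. The crease is stiff (0.02 N m): the flap stays where it is left and must be pressed down flat.
- flap_near (a joint): Hinge of the long flap on the carton's -x side (250 mm wide), 3 mm board, 84 mm from hinge to free edge. Hinge line at x = -84 mm, z = 132 mm in the carton's frame. 0 = closed (level, lying towards +x, above the short flaps), 1.57 = upright, about 2 at the start (leaning outwards), at most 2.5. The crease is stiff (0.02 N m): the flap stays where it is left and must be pressed down flat.
- flap_far (a joint): Hinge of the long flap on the carton's +x side (250 mm wide), 3 mm board, 84 mm from hinge to free edge. Hinge line at x = +84 mm, z = 132 mm in the carton's frame. 0 = closed (level, lying towards -x, above the short flaps), 1.57 = upright, about 2 at the start (leaning outwards), at most 2.5. The crease is stiff (0.02 N m): the flap stays where it is left and must be pressed down flat.
- flap_left_edge (a point): Middle of the free edge of the flap flap_left, at half its thickness.
- flap_right_edge (a point): Middle of the free edge of the flap flap_right, at half its thickness.
- flap_near_edge (a point): Middle of the free edge of the flap flap_near, at half its thickness.
- flap_far_edge (a point): Middle of the free edge of the flap flap_far, at half its thickness.
- bottle1: Capped amber glass bottle: body 66 mm diameter up to 70 mm, sloping shoulder to 88 mm, white cap 30 mm diameter from 90 to 116 mm (its top). About 0.25 kg. Origin: centre of its underside; z up its axis. Stands on the table at the start, to the left of the carton, and has to be packed. Between 3 and 5 of these are there.
- bottle2: Capped amber glass bottle: body 66 mm diameter up to 70 mm, sloping shoulder to 88 mm, white cap 30 mm diameter from 90 to 116 mm (its top). About 0.25 kg. Origin: centre of its underside; z up its axis. Stands on the table at the start, to the left of the carton, and has to be packed. Between 3 and 5 of these are there.
- bottle3: Capped amber glass bottle: body 66 mm diameter up to 70 mm, sloping shoulder to 88 mm, white cap 30 mm diameter from 90 to 116 mm (its top). About 0.25 kg. Origin: centre of its underside; z up its axis. Stands on the table at the start, to the left of the carton, and has to be packed. Between 3 and 5 of these are there.
- bottle4: Capped amber glass bottle: body 66 mm diameter up to 70 mm, sloping shoulder to 88 mm, white cap 30 mm diameter from 90 to 116 mm (its top). About 0.25 kg. Origin: centre of its underside; z up its axis. Stands on the table at the start, to the left of the carton, and has to be packed. Between 3 and 5 of these are there.
- bottle5: Capped amber glass bottle: body 66 mm diameter up to 70 mm, sloping shoulder to 88 mm, white cap 30 mm diameter from 90 to 116 mm (its top). About 0.25 kg. Origin: centre of its underside; z up its axis. Stands on the table at the start, to the left of the carton, and has to be packed. Between 3 and 5 of these are there.
- packed1: Capped amber glass bottle: body 66 mm diameter up to 70 mm, sloping shoulder to 88 mm, white cap 30 mm diameter from 90 to 116 mm (its top). About 0.25 kg. Origin: centre of its underside; z up its axis. Already packed: stands in one of the carton's cells from the start. Just one of packed1 to packed4 is there.
- packed2: Capped amber glass bottle: body 66 mm diameter up to 70 mm, sloping shoulder to 88 mm, white cap 30 mm diameter from 90 to 116 mm (its top). About 0.25 kg. Origin: centre of its underside; z up its axis. Already packed: stands in one of the carton's cells from the start. Just one of packed1 to packed4 is there.
- packed3: Capped amber glass bottle: body 66 mm diameter up to 70 mm, sloping shoulder to 88 mm, white cap 30 mm diameter from 90 to 116 mm (its top). About 0.25 kg. Origin: centre of its underside; z up its axis. Already packed: stands in one of the carton's cells from the start. Just one of packed1 to packed4 is there.
- packed4: Capped amber glass bottle: body 66 mm diameter up to 70 mm, sloping shoulder to 88 mm, white cap 30 mm diameter from 90 to 116 mm (its top). About 0.25 kg. Origin: centre of its underside; z up its axis. Already packed: stands in one of the carton's cells from the start. Just one of packed1 to packed4 is there.
- clamp: Steel pipe clamp lying flat, ring 60 mm across, 18 mm high, with a lug and a brass bolt reaching 43 mm to its +x; lies between the bottles and the carton. Not to be disturbed. Origin: centre of the ring's underside.
- tape_roll: Roll of clear packing tape lying flat, 104 mm diameter, 48 mm high. Not to be disturbed. Origin: centre of its underside.
- reducer: Turned steel pipe reducer standing on its wide flange, 90 mm diameter, 91 mm high. Not to be disturbed. Origin: centre of its underside.
- beaker: Glass beaker, 72 mm diameter, 85 mm high. Not to be disturbed. Origin: centre of its underside.
- driver: Screwdriver lying on the table. Not to be disturbed. Origin on its axis.
- bowl: Steel bowl, 150 mm diameter, 60 mm high. Not to be disturbed. Origin: centre of its underside.
Things that resemble listed ones, but are neither listed nor needed, are in the scene too. What is shaped like the bottle5 but red or turquoise is not meant.

How it is judged:
By the outcome, as a careful person would: the job done as asked, in the order asked, and still so for the second after the job is handed in, with the robot touching nothing.
Of packed1, packed2, packed3, packed4 only 1 to 1 are there at a start; the rules pass over those that are not, and their reading is None.
Of bottle1, bottle2, bottle3, bottle4, bottle5 only 3 to 5 are there at a start; the rules pass over those that are not, and their reading is None.
At some moment in a run one of bottle1, bottle2, bottle3, bottle4, bottle5 may be knocked a few centimetres aside while the robot is not near it.
It also fails if it takes over 210 s, if anything falls off the work surface, if the arm or the gripper's body presses on something with over 40 N, if the wrist force passes 120 N, or if a joint passes its speed limit or range.

### The arm

A 6-joint arm with a two-finger parallel gripper is mounted at the origin on the work surface. World frame = base frame: x ahead of the robot, y to its left, z up, the work surface at z = 0. Lengths are in m, angles in degrees, forces in N, time in s.
With the tool pointing down it reaches from about 0.3 to 0.75 m from the base axis. Payload 8.5 kg.
Tool frame: the origin (TCP) lies on the centre line of the jaws, within the pads' length; the fingertips stand 19 mm ahead of it and the grasp point (between the pads) is the TCP; z points along the fingers, y is the line along which they close (so a half turn about z gives the same grasp; the last joint's range is limited). The gripper opens to 88 mm and grips with 3 to 60 N. Pads are 18 mm wide; open, the fingers measure 123 mm over their backs; the gripper's body (75 mm by 187 mm) begins 45 mm behind the grasp point.
Start: joints at [64.842, 21.807, 74.336, -0, 83.858, -12.336], TCP at [0.122, 0.536, 0.228] pointing down, gripper open.
Joint ranges: [-178.18, 178.18], [-50.72, 133.34], [12.68, 142.11], [-81.47, 261.47], [9.98, 163.14], [-165.26, 165.26]. Speed limits (degrees/s): [136.94, 136.94, 180, 180, 180, 180].

### API

Orientations are given as [roll, pitch, yaw] about the fixed x, y, z axes, in that order (R = Rz(yaw) Ry(pitch) Rx(roll)).
In Python, from plant import monitor, viewer, job, finder gives the robot as it stands.
- The arm moves only by the tool drive_tool, never from a script. Its argument "moves" is a list of rows, each a list of 7 numbers: the opening, from 0 (shut) to 1 (fully open), then the shift along the tool's x, y, z in units of 0.2 m (1.0 is 0.2 m), then the turn, a rotation vector about the tool's x, y, z in units of pi/2 rad (1.0 is pi/2 rad). A call has 1 to 20 rows; each row shifts and turns the commanded pose from where the row before left it, along the tool's axes as they then stand; what a row does not reach is not made up. A row lasts 1/12 s, in which the tool goes at most 41.7 mm and 7.16 degrees, less where a joint would pass 70% of its speed; a pose out of reach is approached as far as the arm can. A call with a number of a shift or a turn outside -1 to 1 is refused whole. A call with a gripper value outside its range is refused whole. The fingers move at their own pace and stop on an object; "newtons" is the grip in N (left out, the last holds). Time passes only in rows, so rows that do not move let the fingers close. It gives the time, the measured TCP pose, the force, the opening and the grip force at its end, in the units of the state.
- monitor.get_state(): the state, without advancing time (a new reading comes with each control period).
- viewer.camera(name): name is "scene" or "top" or "wrist"; returns a dict with "frame" (480x640x3 uint8, red, green, blue), "vfov" (degrees; the focal length in pixels is half the picture's height over the tangent of half this angle, whatever the lens; pixels are square), "cx", "cy" (the principal point, pixels), "R" (3x3) and "t" (3): a world point X has camera coordinates R X + t; the wrist camera has in their place "tool_from_camera" (4x4, takes a point from camera to tool coordinates, whose origin is the TCP and whose axes are the flange's). Camera axes: x right, y down, z forward; pixel columns grow to the right and rows downward; lengths in m; the calibration is good to about 2 mm. A picture is of the moment at which its call begins: read the wrist's pose just before it. There is no depth.
- job.close_job(): hands the job in; it is judged then, once.
Trained networks look in the newest picture that a camera, given by its name, has taken for a name from the list of things; names that differ only in an ending like _2 or _b are one class to them, and where a whole thing is asked for, a point or a joint stands for the part that bears it (a point fixed in the world has none). Each returns a list of dicts, best first, with "confidence" (0 to 1); they miss things now and then, are a little off and sometimes report something else, mostly with a low value. They report only what shows in the picture. A call takes as long as a camera call. They do not tell look-alikes from the thing itself.
- finder.trace(camera, query): "region" (480x640 bool, what is visible of it) and "box" ([left, top, right, bottom] in pixels, round what is visible of it).
The state is a dict: "time": time; "q": joint angles; "dq": joint speeds; "tau": joint torques, N m; "ee_pos": TCP position; "orientation": TCP orientation; "wrist_force": force on the tool from outside, world axes, zero at the start; "ft_torque": the same for the moment, N m; "gripper_width": finger opening in m; "finger_force": force on a finger pad.
Only numpy, scipy, OpenCV 4.12 (cv2) and the standard library are available. Lean on these libraries where they do the work, as an engineer would, in place of code of your own. Each camera call takes 0.05 s, during which the arm holds its last target. There are 200 camera calls.

## Working session

There is one attempt and no reset: what is moved stays moved. The work goes in short steps, Python scripts to look and compute and a tool call to move; the robot and the scene stay as the last step left them, time stands still between calls to the robot, and variables do not carry over. Pictures are saved under pics/ and viewed, at most 14 in all, crops included, and the job is handed in when it is done.

Besides the shell and the picture viewer there is one more tool, called as name(argument=value, ...), one argument or row to a line, values as JSON. drive_tool: Moves the arm, as the interface text tells. Its arguments: {"type":"object","properties":{"moves":{"type":"array","items":{"type":"array","items":{"type":"number","minimum":-1,"maximum":1}}},"newtons":{"type":"number"}},"required":["moves"]}

```bash
mkdir -p pics; ls
cat > h.py <<'E'
import numpy as np, cv2
from plant import monitor, viewer, job, finder
from scipy.spatial.transform import Rotation as Ro
def snap(name, fn=None):
    s=monitor.get_state(); c=viewer.camera(name); f=240/np.tan(np.radians(c['vfov'])/2)
    K=np.array([[f,0,c['cx']],[0,f,c['cy']],[0,0,1]])
    if 'R' in c: R,t=np.array(c['R']),np.array(c['t'])
    else:
        T=np.eye(4);T[:3,:3]=Ro.from_euler('xyz',s['orientation'],degrees=True).as_matrix();T[:3,3]=s['ee_pos']
        M=np.linalg.inv(T@np.array(c['tool_from_camera'])); R,t=M[:3,:3],M[:3,3]
    if fn: cv2.imwrite('pics/'+fn,c['frame'][:,:,::-1])
    return dict(K=K,R=R,t=t,img=c['frame'])
def at_z(c,uv,z):
    d=c['R'].T@np.linalg.inv(c['K'])@np.array([uv[0],uv[1],1.]); o=-c['R'].T@c['t']
    return o+d*(z-o[2])/d[2]
def proj(c,X):
    p=c['K']@(c['R']@np.array(X)+c['t']); return p[:2]/p[2]
def tri(cs,uvs):
    A=[];b=[]
    for c,uv in zip(cs,uvs):
        d=c['R'].T@np.linalg.inv(c['K'])@np.array([uv[0],uv[1],1.]);d/=np.linalg.norm(d);o=-c['R'].T@c['t']
        P=np.eye(3)-np.outer(d,d);A.append(P);b.append(P@o)
    return np.linalg.lstsq(np.vstack(A),np.hstack(b),rcond=None)[0]
E
python3 - <<'E'
from h import *
np.set_printoptions(precision=3,suppress=True)
for n in ['scene','top','wrist']:
    c=snap(n,n+'0.png'); print(n,c['K'][0,0],-c['R'].T@c['t'],c['R'][2])
    for q in ['bottle1','packed1','carton','flap_left','flap_right','flap_near','flap_far']:
        print(q,[(r['box'],round(r['confidence'],2)) for r in finder.trace(n,q)])
print(monitor.get_state())
E
```

```text
pics
scene 451.4206322708559 [1.127 0.326 1.04 ] [-0.477 -0.295 -0.828]
bottle1 [([430.5, 217.2, 458.9, 261.7], 0.89), ([423.7, 262.9, 459.3, 302.9], 0.76), ([446.0, 302.8, 480.9, 340.7], 0.73), ([463.5, 264.5, 502.3, 303.4], 0.73), ([376.2, 274.3, 411.1, 313.2], 0.6), ([263.2, 122.7, 349.4, 185.2], 0.29)]
packed1 [([305.8, 187.0, 331.4, 214.4], 0.78), ([266.6, 122.1, 351.7, 183.7], 0.45)]
carton [([208.5, 121.2, 356.8, 260.1], 0.7)]
flap_left [([315.3, 174.0, 357.6, 229.5], 0.91)]
flap_right [([211.2, 129.0, 263.9, 191.5], 0.75)]
flap_near [([266.0, 124.3, 350.5, 184.4], 0.61), ([304.9, 289.7, 344.6, 334.0], 0.44)]
flap_far [([224.2, 193.3, 300.3, 230.6], 0.73)]
top 609.7776741111132 [0.365 0.003 1.904] [ 0.118 -0.013 -0.993]
bottle1 [([230.2, 235.5, 249.9, 255.4], 0.95), ([198.2, 260.1, 223.0, 284.8], 0.87), ([192.7, 205.0, 221.8, 229.9], 0.86), ([171.1, 286.8, 197.8, 307.3], 0.78), ([169.6, 239.4, 195.2, 265.5], 0.67), ([210.4, 303.4, 233.8, 324.2], 0.66)]
packed1 [([317.6, 272.7, 342.7, 291.9], 0.72)]
carton [([300.4, 214.0, 423.9, 311.3], 0.93)]
flap_left [([302.4, 235.6, 323.2,
[... 178 characters left out ...]
 406.0, 237.3], 0.85)]
wrist 355.8505823607938 [0.041 0.554 0.385] [ 0.306 -0.07  -0.949]
bottle1 [([146.5, 416.1, 190.6, 460.1], 0.78), ([239.4, 430.8, 287.2, 459.2], 0.62)]
packed1 []
carton []
flap_left []
flap_right []
flap_near []
flap_far []
{'time': 1.2, 'q': array([ 64.844,  21.807,  74.335,   0.001,  83.857, -12.335]), 'dq': array([0.003, 0.034, 0.012, 0.044, 0.089, 0.024]), 'tau': array([ -0.001, -43.781, -22.473,   0.071,   0.031,   0.   ]), 'ee_pos': array([0.122, 0.536, 0.228]), 'orientation': array([179.999,  -0.001, 167.179]), 'wrist_force': array([-0.415,  0.489, -0.438]), 'ft_torque': array([ 0.078,  0.036, -0.033]), 'finger_force': 0.0, 'gripper_width': 0.08814083656741808}
```

Run:
```python
import cv2
a=cv2.imread('pics/top0.png');b=cv2.imread('pics/scene0.png')
cv2.imwrite('pics/topc.png',cv2.resize(a[150:340,150:440],(800,524),interpolation=cv2.INTER_CUBIC))
cv2.imwrite('pics/scenec.png',cv2.resize(b[100:360,200:520],(738,600),interpolation=cv2.INTER_CUBIC))
```

```text
(no output)
```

View pics/topc.png

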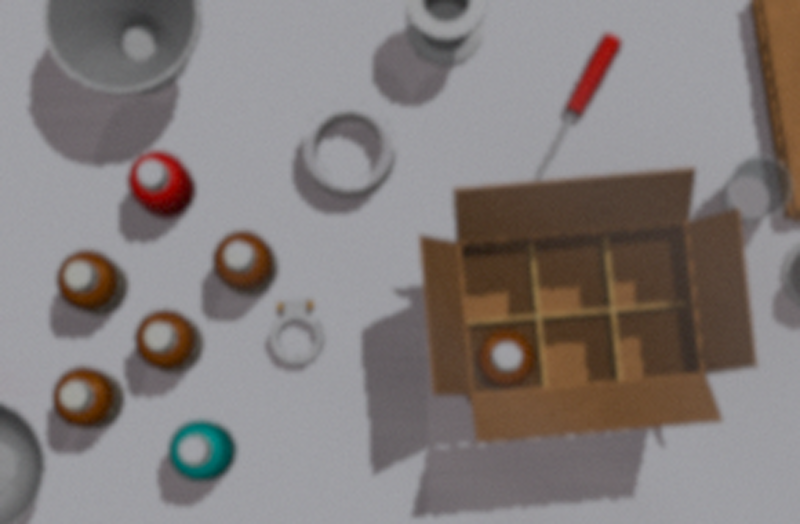

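View pics/scenec.png

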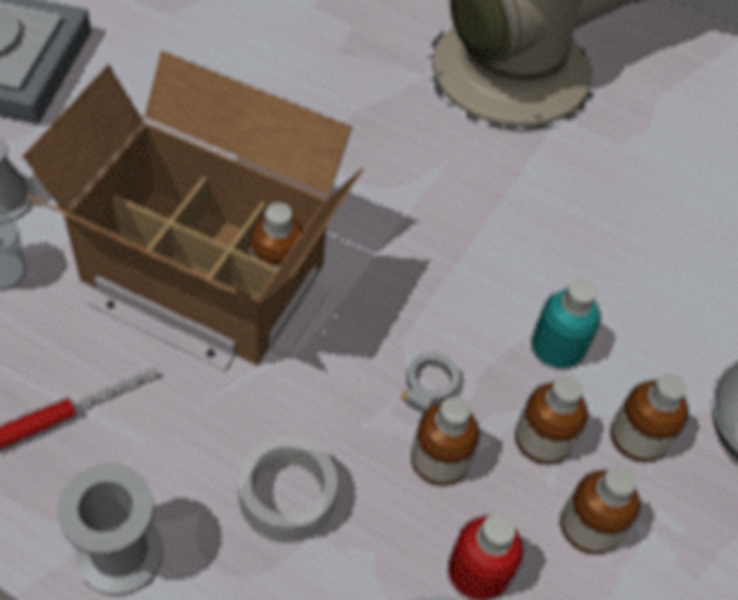

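Top crop: the amber bottles are at crop (88,280), (244,260), (167,340) and (87,397). The red one (160,183) and turquoise one (202,450) are look-alikes and stay put. One amber bottle is already packed, in the near-left cell at (507,356), and the clamp is at (295,338). So there are four bottles to pack. The scene crop shows the same four amber ones.

```bash
cat >> h.py <<'E'
def caps(c,cam,q='bottle1',conf=.3):
    out=[]
    for r in finder.trace(cam,q):
        if r['confidence']<conf: continue
        m=r['region']; hsv=cv2.cvtColor(c['img'],cv2.COLOR_RGB2HSV)
        mm=cv2.dilate(m.astype(np.uint8),np.ones((3,3)))>0
        w=mm&(hsv[...,1]<60)&(hsv[...,2]>130)
        body=m&(hsv[...,1]>110)
        if w.sum()<8 or body.sum()<8: continue
        n,l,st,ce=cv2.connectedComponentsWithStats(w.astype(np.uint8)); k=1+np.argmax(st[1:,4])
        out.append((ce[k],st[k,4],np.median(hsv[...,0][body]),r['box']))
    return out
E
python3 - <<'E'
from h import *
from scipy.optimize import least_squares
np.set_printoptions(precision=4,suppress=True)
T=snap('top');ct=caps(T,'top');
S=snap('scene');cs=caps(S,'scene')
for a in ct: print('top',a[0],a[1],a[2],'xy@.11',at_z(T,a[0],.11))
for b in cs: print('sc',b[0],b[1],b[2],at_z(S,b[0],.105))
for a in ct:
    for b in cs:
        X=tri([T,S],[a[0],b[0]]); e=np.linalg.norm(proj(T,X)-a[0])+np.linalg.norm(proj(S,X)-b[0])
        if e<4 and .08<X[2]<.14: print(a[2],b[2],X,e)
pts=[((540,316),(0,41,.075)),((614,311),(0,-41,.075)),((462,240),(84,125,.13)),((687,225),(84,-125,.13)),((472,388),(-84,125,.13)),((703,372),(-84,-125,.13))]
P=[(np.array(u)*190/524+[150,150],np.array([x/1e3,y/1e3,z])) for u,(x,y,z) in pts]
def res(p,full=False):
    r=[]
    for u,X in P:
        R=Ro.from_euler('z',p[2]).as_matrix(); r.append(proj(T,R@X+[p[0],p[1],0])-u)
    return np.array(r) if full else np.ravel(r)
f=least_squares(res,[.4,-.05,0],loss='soft_l1'); print(f.x,np.degrees(f.x[2])); print(res(f.x,True))
a=cv2.imread('pics/scene0.png'); R=Ro.from_euler('z',f.x[2]).as_matrix()
for im,c,n in((a,S,'s'),):
    for X in [(84,125,130),(84,-125,130),(-84,-125,130),(-84,125,130),(0,41,75),(0,-41,75),(84,125,0),(84,-125,0)]:
        u=proj(c,R@(np.array(X)/1e3)+[f.x[0],f.x[1],0]); cv2.circle(im,tuple(int(round(v)) for v in u),2,(0,255,0),1)
cv2.imwrite('pics/sfit.png',cv2.resize(im[0:400,160:560],(600,600)))
E
```

```text
top [177.8676 248.9706] 68 13.0 xy@.11 [0.5827 0.378  0.11  ]
top [235.8028 241.6338] 71 12.0 xy@.11 [0.6026 0.2071 0.11  ]
top [219.4177 312.4557] 79 89.0 xy@.11 [0.3944 0.2545 0.11  ]
top [176.1972 292.5493] 71 13.0 xy@.11 [0.4541 0.3813 0.11  ]
top [206.8933 271.04  ] 75 13.0 xy@.11 [0.5162 0.2919 0.11  ]
top [204.0882 212.1912] 68 1.0 xy@.11 [0.6922 0.3016 0.11  ]
sc [446.6609 267.8522] 115 13.0 [0.5089 0.2946 0.105 ]
sc [450.4522 227.1465] 157 89.0 [0.394  0.2534 0.105 ]
sc [411.0618 334.1776] 259 1.0 [0.7051 0.2986 0.105 ]
sc [492.1087 267.0435] 138 13.0 [0.4465 0.3849 0.105 ]
sc [397.6757 276.9009] 111 13.0 [0.5954 0.2082 0.105 ]
sc [212.775 166.   ] 40 14.0 [ 0.5688 -0.3824  0.105 ]
12.0 13.0 [0.6015 0.208  0.1148] 1.1917376051047714
89.0 89.0 [0.3947 0.2543 0.1062] 0.602428741655797
13.0 13.0 [0.4536 0.3824 0.1139] 1.5834753366403977
13.0 13.0 [0.5155 0.2931 0.114 ] 1.47889774583496
1.0 1.0 [0.6969 0.3015 0.0895] 2.8665839349534634
[ 0.5368 -0.1605  0.062 ] 3.5528893032313076
[[-0.185  -0.1962]
 [ 0.0573 -0.3869]
 [-1.4922 -0.6729]
 [ 1.5313 -1.4117]
 [-0.7406  2.7811]
 [ 1.0295  2.1764]]
```

View pics/sfit.png

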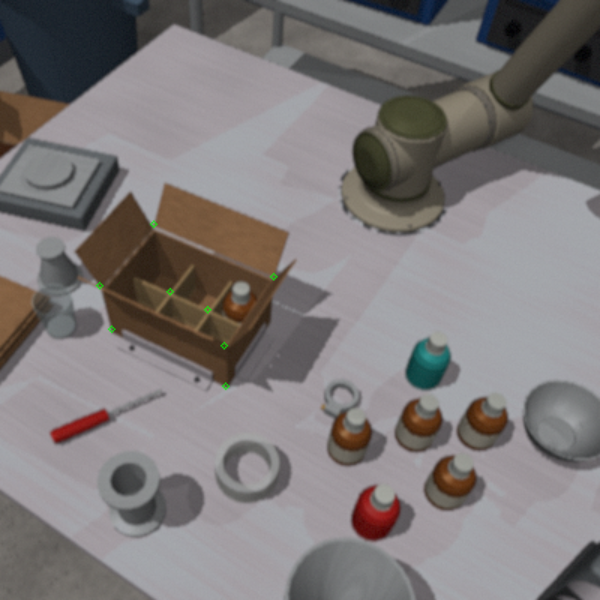

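Run:
```python
from h import *
a=cv2.imread('pics/scene0.png')
S=snap('scene'); print(proj(S,(.122,.536,.228)),proj(S,(.122,.536,.273)),proj(S,(.122,.536,.46)))
cv2.imwrite('pics/grip.png',np.hstack([cv2.resize(a[200:480,460:640],(386,600)),cv2.resize(cv2.imread('pics/wrist0.png'),(400,600))]))
```

```text
[617.31235855 174.13013177] [628.03338101 161.21962602] [682.1229373   96.08371849]
```

View pics/grip.png

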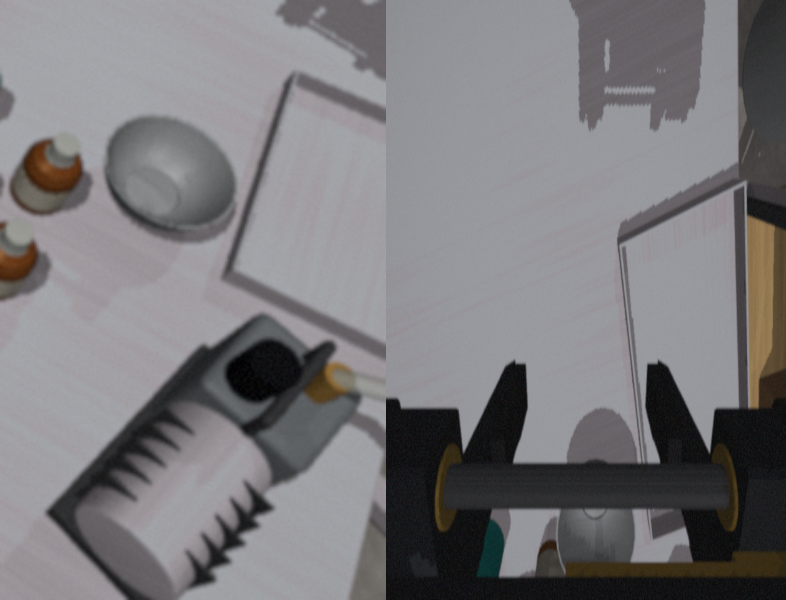

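The gripper body is wide along the closing direction, so it will overhang the rim at the corner cells. I'll keep the tool's y along the carton's y. First I'll go and look at the carton from above with the wrist camera.

drive_tool(
  moves=[
    [0,0,0,-0.172,0,0,-0.0607],
    [0,0,0,-0.172,0,0,-0.0607],
    [0,0,0,-0.172,0,0,-0.0607],
    [0,0,0,-0.172,0,0,0],
    [0,0,0,-0.172,0,0,0],
    [0,-0.1026,-0.1717,0,0,0,0],
    [0,-0.1026,-0.1717,0,0,0,0],
    [0,-0.1026,-0.1717,0,0,0,0],
    [0,-0.1026,-0.1717,0,0,0,0],
    [0,-0.1026,-0.1717,0,0,0,0],
    [0,-0.1026,-0.1717,0,0,0,0],
    [0,-0.1026,-0.1717,0,0,0,0],
    [0,-0.1026,-0.1717,0,0,0,0],
    [0,-0.1026,-0.1717,0,0,0,0],
    [0,-0.1026,-0.1717,0,0,0,0],
    [0,-0.1026,-0.1717,0,0,0,0],
    [0,-0.1026,-0.1717,0,0,0,0],
    [0,-0.1026,-0.1717,0,0,0,0],
    [0,-0.1026,-0.1717,0,0,0,0],
    [0,-0.1026,-0.1717,0,0,0,0],
  ],
  newtons=20,
)

```text
time: 3.12
ee_pos: [0.4619, 0.0393, 0.4003]
orientation: [-180.0, 0.0, -176.5]
wrist_force: [0.3, -0.3, 0.4]
gripper_width: 0.0009
finger_force: 0.0
```

drive_tool(
  moves=[
    [0,-0.1026,-0.1717,0,0,0,0],
    [0,-0.1026,-0.1717,0,0,0,0],
    [0,-0.1026,-0.1717,0,0,0,0],
    [0,-0.1026,-0.1717,0,0,0,0],
    [0,-0.1026,-0.1717,0,0,0,0],
    [0,-0.1026,-0.1717,0,0,0,0],
    [0,0,0,0,0,0,0],
    [0,0,0,0,0,0,0],
    [0,0,0,0,0,0,0],
  ],
)

```text
time: 3.87
ee_pos: [0.5969, -0.1563, 0.4001]
orientation: [180.0, -0.0, -176.4]
wrist_force: [0.0, 0.2, 0.5]
gripper_width: 0.0009
finger_force: 0.0
```

Run:
```python
from h import *
import pickle
c=snap('wrist','w1.png'); pickle.dump(c,open('w1.pkl','wb'))
T=snap('top','top1.png');pickle.dump(T,open('t1.pkl','wb'))
print(monitor.get_state())
```

```text
{'time': 3.9667, 'q': array([-2.56031643e+01,  2.68928395e+01,  3.84403080e+01,  6.23615937e-03,
        1.14581491e+02, -1.19234045e+02]), 'dq': array([ 0.22761137, -0.43078225,  0.01883981, -0.11544531, -0.05821889,
       -0.00189712]), 'tau': array([-6.98039588e-01, -4.84867859e+01, -2.38290703e+01, -5.91422897e-02,
        3.07287904e-02,  1.51047920e-03]), 'ee_pos': array([ 0.59647774, -0.15550242,  0.40114325]), 'orientation': array([-1.79963257e+02,  7.72569440e-02, -1.76366496e+02]), 'wrist_force': array([-1.11261498, -0.45168167,  0.00300307]), 'ft_torque': array([ 0.02759833, -0.0060975 ,  0.01059   ]), 'finger_force': 0.0, 'gripper_width': 0.00030263250862299794}
```

View pics/w1.png

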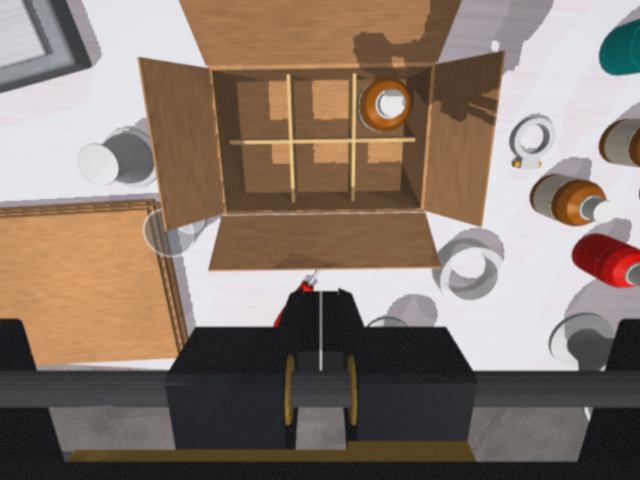

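Wrist view: divider crossings are at (291,142) and (353,139). Divider ends are at (230,142), (415,140), (289,74), (293,202), (354,74) and (352,202). Rim corners are at about (213,68), (434,66), (424,212) and (221,212).

```bash
cat > fit.py <<'E'
from h import *
import pickle
from scipy.optimize import least_squares
np.set_printoptions(precision=4,suppress=True)
c=pickle.load(open('w1.pkl','rb'))
pts=[((291,142),(0,-41,75)),((353,140),(0,41,75)),((230,142),(0,-121,75)),((415,140),(0,121,75)),((289,75),(-80,-41,75)),((293,202),(80,-41,75)),((354,74),(-80,41,75)),((352,202),(80,41,75)),((213,68),(-82,-123,128)),((434,66),(-82,123,128)),((424,212),(82,123,128)),((221,212),(82,-123,128))]
def res(p,full=False):
    R=Ro.from_euler('z',p[2]).as_matrix()
    r=np.array([proj(c,R@(np.array(X)/1e3)+[p[0],p[1],p[3]])-u for u,X in pts]); return r if full else r.ravel()
f=least_squares(res,[.53,-.16,.06,0],loss='soft_l1'); print(f.x,np.degrees(f.x[2])); print(res(f.x,True))
E
python3 fit.py
python3 - <<'E'
from h import *; import pickle
c=pickle.load(open('w1.pkl','rb'))
# flap corner estimates: angle a fits
p=[.5368,-.1605,.062]
E
```

```text
[ 0.5386 -0.1577  0.0701 -0.0011] 4.015558052397837
[[-0.0324 -0.3104]
 [ 0.5349  1.2392]
 [-0.0271  0.1287]
 [-0.377   0.7995]
 [-0.1574 -0.0986]
 [-0.1247 -0.3517]
 [ 0.9738  0.398 ]
 [ 0.2432 -0.757 ]
 [-2.9845 -0.5116]
 [ 0.3061 -0.23  ]
 [-2.0664 -0.5228]
 [ 2.7993  0.8167]]
```

```bash
cat >> h.py <<'E'
C0=np.array([.5385,-.158,0]); CR=Ro.from_euler('z',4.0,degrees=True).as_matrix()
def tocar(p): return CR.T@(np.array(p)-C0)
def where(goal=None):
    s=monitor.get_state(); p=tocar(s['ee_pos'])
    print('t',round(s['time'],2),'TCP carton mm',np.round(p*1e3,1),'yaw',np.round(s['orientation'],2),'w',round(s['gripper_width']*1e3,1))
    if goal is not None:
        d=(np.array(goal)/1e3-p)*[-1,1,-1]/.2; print('goal',goal,'units tool xyz',np.round(d,3))
    return p*1e3
def bottles():
    T=snap('top')
    for a in caps(T,'top',conf=.2):
        X=at_z(T,a[0],.113); print('hue',a[2],'px',np.round(a[0]),'world',np.round(X[:2],3),'carton',np.round(tocar(X)[:2]*1e3,1))
E
python3 - <<'E'
from h import *
where((0,-90,200)); bottles()
E
```

```text
t 3.97 TCP carton mm [ 58.   -1.6 401.1] yaw [-1.7996e+02  8.0000e-02 -1.7637e+02] w 0.3
goal (0, -90, 200) units tool xyz [ 0.29  -0.442  1.006]
hue 13.0 px [207. 271.] world [0.516 0.291] carton [  8.7 449.9]
hue 13.0 px [178. 249.] world [0.582 0.378] carton [ 81.3 531.3]
hue 89.0 px [219. 313.] world [0.394 0.254] carton [-115.3  421. ]
hue 12.0 px [236. 242.] world [0.602 0.206] carton [ 89.  359.1]
hue 13.0 px [176. 293.] world [0.454 0.38 ] carton [-46.7 543. ]
```

drive_tool(
  moves=[
    [0,0.097,-0.147,0.1,0,0,-0.0045],
    [0,0.097,-0.147,0.1,0,0,0],
    [0,0.097,-0.147,0.1,0,0,0],
    [0,0,0,0.17,0,0,0],
    [0,0,0,0.17,0,0,0],
    [0,0,0,0.17,0,0,0],
    [0,0,0,0.15,0,0,0],
    [0,0,0,0.05,0,0,0],
    [0,0,-0.08,0,0,0,0],
    [0,0,-0.08,0,0,0,0],
    [0,0,-0.08,0,0,0,0],
    [0,0,-0.08,0,0,0,0],
    [0,0,-0.08,0,0,0,0],
    [0,0,-0.06,0,0,0,0],
    [0,0,-0.04,0,0,0,0],
    [0,0,0,0,0,0,0],
  ],
)

```text
time: 5.4
ee_pos: [0.5519, -0.3501, 0.1989]
orientation: [-179.9, 0.1, -176.1]
wrist_force: [0.4, -0.5, 0.9]
gripper_width: 0.0002
finger_force: 0.0
```

Run:
```python
from h import *
where((89,359,300)); print(monitor.get_state()['wrist_force'])
c=snap('scene'); cv2.imwrite('pics/s2.png',cv2.resize(c['img'][90:270,180:400,::-1],(733,600)))
```

```text
t 5.4 TCP carton mm [-1.000e-01 -1.925e+02  1.989e+02] yaw [-1.7992e+02  6.0000e-02 -1.7610e+02] w 0.2
goal (89, 359, 300) units tool xyz [-0.445  2.758 -0.506]
[ 0.4364239  -0.49665768  0.88119405]
```

View pics/s2.png

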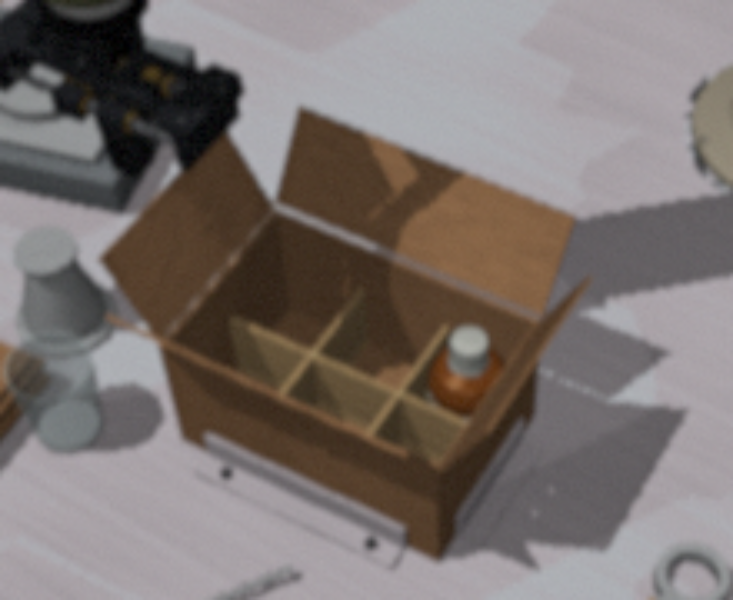

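drive_tool(
  moves=[
    [0.6,0,0,-0.17,0,0,0],
    [0.6,0,0,-0.17,0,0,0],
    [0.6,-0.03,0.184,-0.011,0,0,0],
    [0.6,-0.03,0.184,-0.011,0,0,0],
    [0.6,-0.03,0.184,-0.011,0,0,0],
    [0.6,-0.03,0.184,-0.011,0,0,0],
    [0.6,-0.03,0.184,-0.011,0,0,0],
    [0.6,-0.03,0.184,-0.011,0,0,0],
    [0.6,-0.03,0.184,-0.011,0,0,0],
    [0.6,-0.03,0.184,-0.011,0,0,0],
    [0.6,-0.03,0.184,-0.011,0,0,0],
    [0.6,-0.03,0.184,-0.011,0,0,0],
    [0.6,-0.03,0.184,-0.011,0,0,0],
    [0.6,-0.03,0.184,-0.011,0,0,0],
    [0.6,-0.03,0.184,-0.011,0,0,0],
    [0.6,-0.03,0.184,-0.011,0,0,0],
    [0.6,-0.03,0.184,-0.011,0,0,0],
    [0.6,0,0,0,0,0,0],
    [0.6,0,0,0,0,0,0],
  ],
)

```text
time: 7.03
ee_pos: [0.6025, 0.211, 0.2993]
orientation: [180.0, 0.0, -175.8]
wrist_force: [-0.4, -0.1, 0.2]
gripper_width: 0.0531
finger_force: 0.0
```

Run:
```python
from h import *
where((89,359,118)); c=snap('wrist','w2.png')
for a in caps(c,'wrist'):
    X=at_z(c,a[0],.108); print(a[0],a[1],a[2],np.round(tocar(X)*1e3,1))
```

```text
t 7.03 TCP carton mm [ 89.6 363.6 299.3] yaw [ 1.800e+02  1.000e-02 -1.758e+02] w 53.1
goal (89, 359, 118) units tool xyz [ 0.003 -0.023  0.906]
[540.62376238  64.15841584] 101 14.0 [-42.5 557.9 108. ]
[315.26238286 207.09638554] 747 14.0 [ 87.8 358.3 108. ]
[401.96453901 143.64539007] 282 14.0 [ 26.1 440.3 108. ]
[485.86673774 201.04051173] 938 14.0 [ 81. 528. 108.]
[404.61904762  15.87301587] 63 89.0 [-79.3 434.5 108. ]
[362.1980198  272.28712871] 101 1.0 [158.5 408.2 108. ]
```

View pics/w2.png

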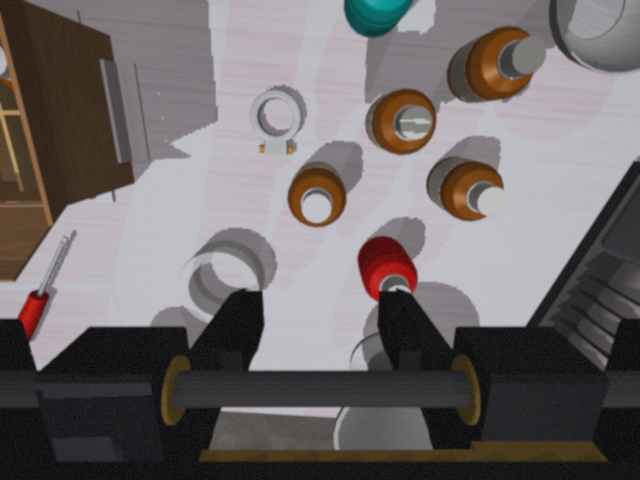

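The wrist view agrees: the target's cap is at (316,205), i.e. carton (88,358). The red look-alike at (385,270) is clear of the fingers. I'll grasp it.

drive_tool(
  moves=[
    [0.6,0.006,-0.025,0.16,0,0,0.002],
    [0.6,0,0,0.16,0,0,0],
    [0.6,0,0,0.16,0,0,0],
    [0.6,0,0,0.16,0,0,0],
    [0.6,0,0,0.14,0,0,0],
    [0.6,0,0,0.08,0,0,0],
    [0.6,0,0,0.045,0,0,0],
    [0.6,0,0,0,0,0,0],
    [0,0,0,0,0,0,0],
    [0,0,0,0,0,0,0],
    [0,0,0,0,0,0,0],
    [0,0,0,0,0,0,0],
    [0,0,0,0,0,0,0],
    [0,0,0,-0.03,0,0,0],
    [0,0,0,-0.1,0,0,0],
    [0,0,0,-0.17,0,0,0],
    [0,0,0,-0.2,0,0,0],
    [0,0,0,-0.2,0,0,0],
  ],
  newtons=40,
)

```text
time: 8.63
ee_pos: [0.6019, 0.2035, 0.2601]
orientation: [-180.0, -0.0, -176.2]
wrist_force: [0.5, 0.9, 0.5]
gripper_width: 0.0006
finger_force: 0.0
```

Run:
```python
from h import *
where((41,0,345)); print(monitor.get_state()['wrist_force'],monitor.get_state()['finger_force'])
```

```text
t 8.63 TCP carton mm [ 88.5 356.2 260.1] yaw [-1.800e+02 -3.000e-02 -1.762e+02] w 0.6
goal (41, 0, 345) units tool xyz [ 0.238 -1.781 -0.424]
[0.54344727 0.86268333 0.47824507] 0.0
```

Run:
```python
from h import *
bottles()
c=snap('wrist','w3.png')
for a in caps(c,'wrist'):
    X=at_z(c,a[0],.108); print(a[0],a[1],a[2],np.round(tocar(X)*1e3,1))
```

```text
hue 13.0 px [178. 249.] world [0.582 0.378] carton [ 81.1 531.4]
hue 13.0 px [168. 294.] world [0.45  0.405] carton [-49.  567.3]
[322.80088496 211.85287611] 904 14.0 [ 87.6 358.7 108. ]
[506.18139535 204.55891473] 1290 14.0 [ 81.3 524.1 108. ]
[405.43589744  13.3974359 ] 78 90.0 [-68.6 421.9 108. ]
[413.27224436 309.61752988] 753 1.0 [188.8 449.2 108. ]
[418.34857143 145.08      ] 175 14.0 [ 29.  440.3 108. ]
[563.9623431   62.45606695] 239 14.0 [-34.4 550.7 108. ]
```

View pics/w3.png

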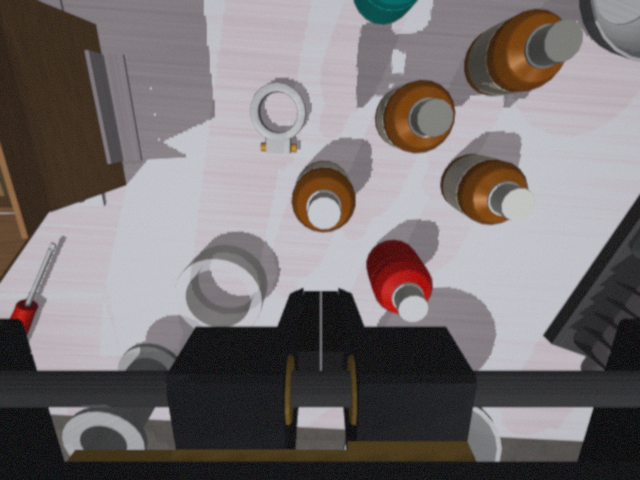

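Run:
```python
from h import *
s=monitor.get_state();p=s['ee_pos']
c=snap('wrist')
print('tip px',proj(c,p-[0,0,.019]),'tcp',proj(c,p))
wc=[a[0] for a in caps(c,'wrist')]
S=snap('scene');cs=[a for a in caps(S,'scene',conf=.2) if a[2]<40]
print([(a[0],a[1]) for a in cs])
for w in wc[:1]:
    for a in cs:
        X=tri([c,S],[w,a[0]]); print(np.round(X,4),np.round(tocar(X)*1e3,1),np.round(proj(c,X)-w,1),np.round(proj(S,X)-a[0],1))
```

```text
tip px [320.64204002 282.92534294] tcp [320.66366931 299.66341768]
[(array([469.17880795, 307.81456954]), np.int32(151)), (array([472.        , 299.90909091]), np.int32(11)), (array([397.77165354, 277.36220472]), np.int32(127)), (array([431.19277108, 296.01204819]), np.int32(83))]
[ 0.3031  0.381  -0.3859] [-197.3  554.1 -385.9] [15.6 -6.5] [-9.3 -0.6]
[ 0.3234  0.3688 -0.3009] [-177.9  540.5 -300.9] [19.9 -7.9] [-11.1  -0.8]
[ 0.4565  0.2348 -0.0378] [-54.4 397.5 -37.8] [-49.7  48.3] [24.1 -8. ]
[ 0.3639  0.3056 -0.2695] [-141.9  474.7 -269.5] [-15.7  11.3] [ 9.1 -1.5]
```

Run:
```python
from h import *
c=snap('wrist');S=snap('scene');T=snap('top')
w=(322.8,211.85);s=(397.7,277.0);t=(235.8,241.8)
for n,cc,u in(('wS',[c,S],[w,s]),('wT',[c,T],[w,t]),('ST',[S,T],[s,t]),('all',[c,S,T],[w,s,t])):
    X=tri(cc,u);print(n,np.round(tocar(X)*1e3,1),[np.round(proj(k,X)-v,1) for k,v in zip(cc,u)])
for z in(.1,.108,.116):
    print([np.round(tocar(at_z(k,u,z))[:2]*1e3,1) for k,u in zip([c,S,T],[w,s,t])])
print([ (np.round(a[0]),a[1],a[2]) for a in caps(T,'top',conf=.1)]); 
print(viewer.camera('top')['frame'].shape, where())
```

```text
wS [ 81.6 359.7 103.2] [array([ 1.8, -0.2]), array([-0.7, -0.2])]
wT [ 91.4 360.8  74.5] [array([2.6, 2.5]), array([0.9, 0.7])]
ST [ 88.  360.8 113.8] [array([-0.6, -0.1]), array([-0.5,  0.2])]
all [ 84.7 359.9 107.3] [array([2.1, 4.3]), array([-0.8, -0. ]), array([0.1, 1.5])]
[array([ 82.6, 358.1]), array([ 79.6, 361.1]), array([ 90.3, 360.8])]
[array([ 80.6, 358.1]), array([ 84.2, 361.7]), array([ 89.2, 360. ])]
[array([ 78.7, 358. ]), array([ 88.8, 362.4]), array([ 88.1, 359.1])]
[(array([178., 249.]), np.int32(78), np.float64(13.0)), (array([236., 245.]), np.int32(24), np.float64(12.0))]
t 9.28 TCP carton mm [ 89.  356.1 257.6] yaw [-1.8000e+02 -5.0000e-02 -1.7621e+02] w 0.1
(480, 640, 3) [ 88.97417028 356.12403715 257.59465436]
```

Run:
```python
from h import *
for i in range(3):
    c=snap('wrist')
    print([(np.round(a[0],1),a[1],a[2],np.round(tocar(at_z(c,a[0],.108))*1e3,1)) for a in caps(c,'wrist')][:4]); where((85,359,140))
bottles()
```

```text
[(array([405. ,  18.6]), np.int32(71), np.float64(90.0), array([-67.6, 420.1, 108. ])), (array([416.1, 316.2]), np.int32(600), np.float64(1.0), array([186.5, 449.1, 108. ])), (array([567. ,  69.7]), np.int32(196), np.float64(14.0), array([-32.2, 549.5, 108. ])), (array([436.3, 119.1]), np.int32(323), np.float64(14.0), array([  4.2, 450.8, 108. ]))]
t 9.38 TCP carton mm [ 89.  356.2 257.8] yaw [-1.8000e+02 -2.0000e-02 -1.7621e+02] w 0.6
goal (85, 359, 140) units tool xyz [0.02  0.014 0.589]
[(array([567.1,  69.5]), np.int32(213), np.float64(14.0), array([-32.3, 549.7, 108. ])), (array([434.5, 118.9]), np.int32(278), np.float64(14.0), array([  4.1, 449.4, 108. ])), (array([416.2, 316. ]), np.int32(643), np.float64(1.0), array([186.5, 449.4, 108. ])), (array([323.4, 218.6]), np.int32(940), np.float64(14.0), array([ 87.9, 358.7, 108. ]))]
t 9.48 TCP carton mm [ 89.  356.2 258. ] yaw [-1.8000e+02 -1.0000e-02 -1.7621e+02] w 0.2
goal (85, 359, 140) units tool xyz [0.02  0.014 0.59 ]
[(array([514.2, 210.7]), np.int32(1179), np.float64(14.0), array([ 81.3, 527.4, 108. ])), (array([568.1,  68.2]), np.int32(203), np.float64(14.0), array([-33.2, 550.3, 108. ])), (array([412.6, 142.5]), np.int32(286), np.float64(14.0), array([ 22.7, 433. , 108. ])), (array([407.2,  16.9]), np.int32(113), np.float64(90.0), array([-68.6, 421.7, 108. ]))]
t 9.58 TCP carton mm [ 89.  356.2 258.1] yaw [-180.      0.   -176.21] w 0.4
goal (85, 359, 140) units tool xyz [0.02  0.014 0.59 ]
hue 13.0 px [178. 249.] world [0.582 0.378] carton [ 81.1 531.4]
hue 12.0 px [236. 245.] world [0.592 0.205] carton [ 78.4 358.3]
hue 13.0 px [168. 292.] world [0.455 0.404] carton [-44.1 566.2]
hue 12.0 px [333. 278.] world [ 0.49 -0.08] carton [-42.8  80.8]
```

Bottle at (88,358.7) hasn't moved, so the fingers just closed too high. I'll take it 8 mm deeper.

drive_tool(
  moves=[
    [0.6,0.005,0.013,0.1,0,0,0],
    [0.6,0,0,0.16,0,0,0],
    [0.6,0,0,0.16,0,0,0],
    [0.6,0,0,0.16,0,0,0],
    [0.6,0,0,0.1,0,0,0],
    [0.6,0,0,0.06,0,0,0],
    [0.6,0,0,0,0,0,0],
    [0.6,0,0,0,0,0,0],
    [0.6,0,0,0,0,0,0],
  ],
)

```text
time: 10.43
ee_pos: [0.6019, 0.2062, 0.1113]
orientation: [180.0, 0.1, -176.2]
wrist_force: [-0.8, 0.8, -0.2]
gripper_width: 0.0526
finger_force: 0.0
```

Run:
```python
from h import *
where((88,358.7,110)); c=snap('wrist','w4.png')
```

```text
t 10.43 TCP carton mm [ 88.6 358.8 111.3] yaw [ 1.7999e+02  1.1000e-01 -1.7621e+02] w 52.6
goal (88, 358.7, 110) units tool xyz [ 0.003 -0.001  0.006]
```

View pics/w4.png

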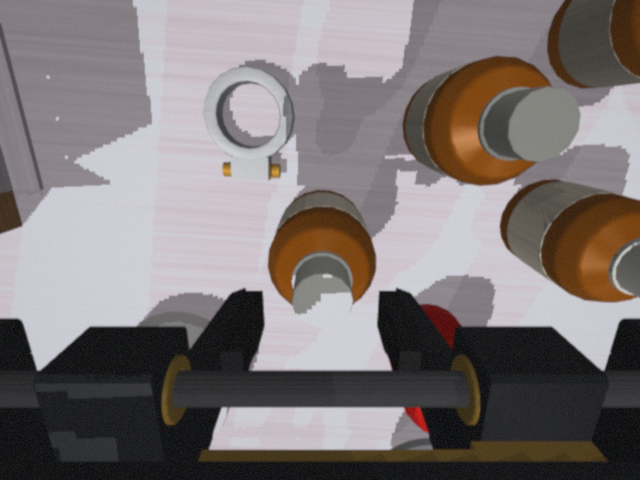

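The cap is centred between the fingertips at (323,288). Closing.

drive_tool(
  moves=[
    [0,0,0,0,0,0,0],
    [0,0,0,0,0,0,0],
    [0,0,0,0,0,0,0],
    [0,0,0,0,0,0,0],
    [0,0,0,0,0,0,0],
  ],
  newtons=40,
)

```text
time: 10.9
ee_pos: [0.6013, 0.206, 0.1102]
orientation: [180.0, 0.0, -176.2]
wrist_force: [-0.3, -0.4, 0.1]
gripper_width: 0.0213
finger_force: 0.0
```

drive_tool(
  moves=[
    [0,0,0,0,0,0,0],
    [0,0,0,0,0,0,0],
  ],
)

```text
time: 11.07
ee_pos: [0.6013, 0.206, 0.11]
orientation: [-180.0, -0.0, -176.2]
wrist_force: [0.3, -0.3, 0.4]
gripper_width: 0.0084
finger_force: 0.0
```

Run:
```python
from h import *
where(); c=snap('wrist','w5.png')
```

```text
t 11.07 TCP carton mm [ 88.  358.8 110. ] yaw [-180.     -0.   -176.21] w 8.4
```

View pics/w5.png

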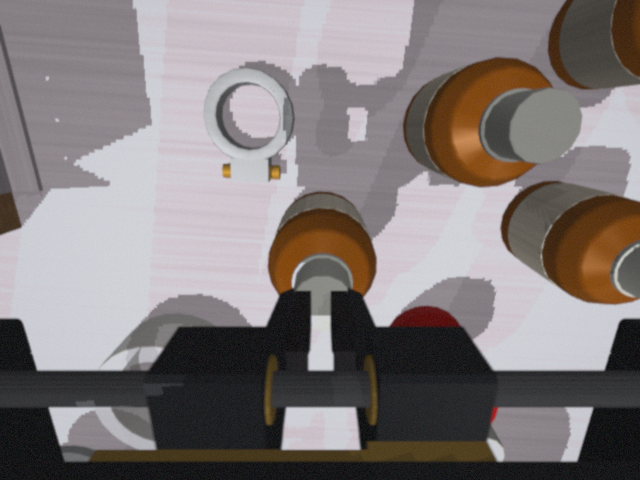

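The fingers are passing above the cap. The gap in pixels (52.6 mm ≈ 116 px) puts the real fingertips about 11 mm behind the reported TCP, not 19 mm ahead of it. I'll reopen and go about 22 mm lower.

drive_tool(
  moves=[
    [0.6,0,0,0,0,0,0],
    [0.6,0,0,0,0,0,0],
    [0.6,0,0,0,0,0,0],
    [0.6,0,0,0,0,0,0],
    [0.6,0,0,0,0,0,0],
    [0.6,0,0,0.04,0,0,0],
    [0.6,0,0,0.04,0,0,0],
    [0.6,0,0,0.03,0,0,0],
    [0.6,0,0,0,0,0,0],
    [0,0,0,0,0,0,0],
    [0,0,0,0,0,0,0],
    [0,0,0,0,0,0,0],
    [0,0,0,0,0,0,0],
    [0,0,0,0,0,0,0],
    [0,0,0,0,0,0,0],
  ],
)

```text
time: 12.37
ee_pos: [0.6014, 0.2062, 0.0884]
orientation: [180.0, 0.0, -176.2]
wrist_force: [-1.4, 0.4, 1.7]
gripper_width: 0.029
finger_force: 40.0
```

Run:
```python
from h import *
where(); c=snap('scene'); p=monitor.get_state()['ee_pos']; u=proj(c,p).astype(int); print(u,proj(c,p-[0,0,.019]),proj(c,p+[0,0,.045]))
x,y=u-[70,70]; cv2.imwrite('pics/s3.png',cv2.resize(c['img'][y:y+110,x:x+130,::-1],(709,600),interpolation=cv2.INTER_CUBIC)); print(x,y)
```

```text
t 12.37 TCP carton mm [ 88.2 358.9  88.4] yaw [ 1.7999e+02  4.0000e-02 -1.7620e+02] w 29.0
[394 281] [393.53753863 285.43501447] [397.57397041 272.48880646]
324 211
```

View pics/s3.png

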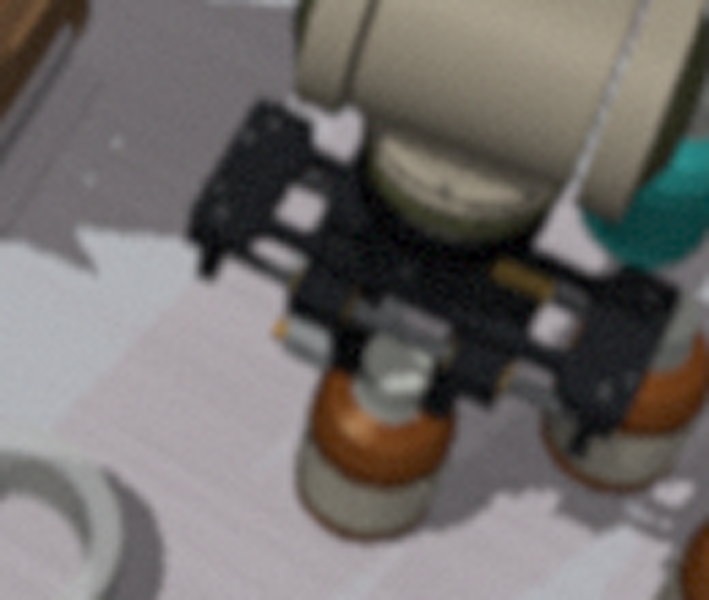

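Gripped: 29 mm wide at 40 N. Now lift and carry it to the far-middle cell.

drive_tool(
  moves=[
    [0,0,0,-0.05,0,0,0],
    [0,0,0,-0.15,0,0,0],
    [0,0,0,-0.185,0,0,0],
    [0,0,0,-0.185,0,0,0],
    [0,0,0,-0.185,0,0,0],
    [0,0,0,-0.185,0,0,0],
    [0,0,0,-0.17,0,0,0],
    [0,0.023,-0.1795,0,0,0,-0.0005],
    [0,0.023,-0.1795,0,0,0,0],
    [0,0.023,-0.1795,0,0,0,0],
    [0,0.023,-0.1795,0,0,0,0],
    [0,0.023,-0.1795,0,0,0,0],
    [0,0.023,-0.1795,0,0,0,0],
    [0,0.023,-0.1795,0,0,0,0],
    [0,0.023,-0.1795,0,0,0,0],
    [0,0.023,-0.1795,0,0,0,0],
    [0,0.023,-0.1795,0,0,0,0],
    [0,0,0,0,0,0,0],
    [0,0,0,0,0,0,0],
    [0,0,0,0,0,0,0],
  ],
)

```text
time: 14.08
ee_pos: [0.5792, -0.1547, 0.3103]
orientation: [180.0, -0.0, -176.2]
wrist_force: [0.1, -0.2, -2.4]
gripper_width: 0.0292
finger_force: 40.1
```

Run:
```python
from h import *
where((41,0,95)); bottles()
```

```text
t 14.08 TCP carton mm [ 40.8   0.4 310.3] yaw [ 1.7997e+02 -1.0000e-02 -1.7617e+02] w 29.2
goal (41, 0, 95) units tool xyz [-1.000e-03 -2.000e-03  1.076e+00]
hue 13.0 px [178. 249.] world [0.582 0.378] carton [ 81.  531.2]
hue 13.0 px [176. 292.] world [0.454 0.381] carton [-46.5 543.3]
hue 89.0 px [219. 312.] world [0.394 0.254] carton [-115.1  421.1]
hue 1.0 px [204. 212.] world [0.692 0.301] carton [184.8 447.3]
hue 13.0 px [207. 271.] world [0.516 0.291] carton [  8.7 449.7]
```

drive_tool(
  moves=[
    [0,0,0,0.17,0,0,0],
    [0,0,0,0.17,0,0,0],
    [0,0,0,0.17,0,0,0],
    [0,0,0,0.17,0,0,0],
    [0,0,0,0.17,0,0,0],
    [0,0,0,0.1,0,0,0],
    [0,0,0,0.08,0,0,0],
    [0,0,0,0.04,0,0,0],
    [0,0,0,0,0,0,0],
    [0,0,0,0,0,0,0],
  ],
)

```text
time: 15.02
ee_pos: [0.5799, -0.1547, 0.0968]
orientation: [-180.0, 0.0, -176.1]
wrist_force: [0.4, 0.8, -1.8]
gripper_width: 0.0291
finger_force: 40.1
```

drive_tool(
  moves=[
    [0,0,0,0.018,0,0,0],
    [0.45,0,0,0,0,0,0],
    [0.45,0,0,0,0,0,0],
    [0.45,0,0,0,0,0,0],
    [0.45,0,0,-0.05,0,0,0],
    [0.45,0,0,-0.12,0,0,0],
    [0.45,0,0,-0.2,0,0,0],
    [0.45,0,0,-0.2,0,0,0],
    [0.45,0,0,-0.2,0,0,0],
    [0.45,0,0,-0.1,0,0,0],
    [0.6,-0.07,0.19,0,0,0,0],
    [0.6,-0.07,0.19,0,0,0,0],
    [0.6,0,0,0,0,0,0],
  ],
)

```text
time: 16.1
ee_pos: [0.6031, -0.0721, 0.2682]
orientation: [179.9, 0.1, -175.9]
wrist_force: [-0.4, 0.4, 0.0]
gripper_width: 0.0527
finger_force: 0.0
```

Run:
```python
from h import *
where((8.7,449.7,230)); c=snap('wrist','w6.png')
for q in('packed1','bottle1'):
  for a in caps(c,'wrist',q): print(q,a[0],a[1],a[2],np.round(tocar(at_z(c,a[0],.114))*1e3,1))
```

```text
t 16.1 TCP carton mm [ 70.4  81.2 268.2] yaw [ 1.7995e+02  1.5000e-01 -1.7589e+02] w 52.7
goal (8.7, 449.7, 230) units tool xyz [0.309 1.843 0.191]
packed1 [319.53685778  79.73194341] 1343 14.0 [-44.   80.1 114. ]
bottle1 [587.89147287 296.15503876] 129 1.0 [148.4 341.6 114. ]
bottle1 [621.27722772  33.05940594] 101 90.0 [-77.7 313.  114. ]
bottle1 [626.87179487 155.1025641 ] 312 13.0 [ 14.2 342.6 114. ]
bottle1 [228.03391384 184.37671861] 1091 14.0 [ 40.2   0.2 114. ]
```

drive_tool(
  moves=[
    [0.6,0.031,0.1845,0,0,0,0],
    [0.6,0.031,0.1845,0,0,0,0],
    [0.6,0.031,0.1845,0,0,0,0],
    [0.6,0.031,0.1845,0,0,0,0],
    [0.6,0.031,0.1845,0,0,0,0],
    [0.6,0.031,0.1845,0,0,0,0],
    [0.6,0.031,0.1845,0,0,0,0],
    [0.6,0.031,0.1845,0,0,0,0],
    [0.6,0.031,0.1845,0,0,0,0],
    [0.6,0.031,0.1845,0,0,0,0],
    [0.6,0,0,0.2,0,0,0],
    [0.6,0,0,0.2,0,0,0],
    [0.6,0,0,0,0,0,0],
    [0.6,0,0,0,0,0,0],
  ],
)

```text
time: 17.42
ee_pos: [0.5158, 0.2853, 0.1862]
orientation: [-179.9, -0.2, -176.2]
wrist_force: [0.6, 0.1, 0.7]
gripper_width: 0.0526
finger_force: 0.0
```

Run:
```python
from h import *
where((8.7,449.7,88)); c=snap('wrist','w7.png')
for a in caps(c,'wrist'): print(a[0],a[1],a[2],np.round(tocar(at_z(c,a[0],.110))*1e3,1))
```

```text
t 17.42 TCP carton mm [  8.3 443.8 186.2] yaw [-1.7995e+02 -1.7000e-01 -1.7625e+02] w 52.6
goal (8.7, 449.7, 88) units tool xyz [-0.002  0.029  0.491]
[324.88113695 443.55813953] 387 1.0 [184.6 446.8 110. ]
[279.61181263  47.35112016] 2455 89.0 [-116.5  420.2  110. ]
[327.46464088 245.67790055] 1810 14.0 [  6.7 448.5 110. ]
[446.44223108 332.91633466] 251 14.0 [ 76.7 538.5 110. ]
[449.96202532 176.56329114] 474 14.0 [-40.7 528.2 110. ]
```

drive_tool(
  moves=[
    [0.6,0.003,0.026,0.15,0,0,0],
    [0.6,0,0,0.15,0,0,0],
    [0.6,0,0,0.12,0,0,0],
    [0.6,0,0,0.06,0,0,0],
    [0.6,0,0,0.012,0,0,0],
    [0.6,0,0,0,0,0,0],
    [0,0,0,0,0,0,0],
    [0,0,0,0,0,0,0],
    [0,0,0,0,0,0,0],
    [0,0,0,0,0,0,0],
    [0,0,0,0,0,0,0],
    [0,0,0,0,0,0,0],
    [0,0,0,-0.05,0,0,0],
    [0,0,0,-0.15,0,0,0],
    [0,0,0,-0.185,0,0,0],
    [0,0,0,-0.185,0,0,0],
    [0,0,0,-0.185,0,0,0],
    [0,0,0,-0.185,0,0,0],
    [0,0,0,-0.17,0,0,0],
  ],
  newtons=40,
)

```text
time: 19.1
ee_pos: [0.514, 0.2916, 0.3128]
orientation: [180.0, 0.0, -176.2]
wrist_force: [0.5, 0.3, -2.4]
gripper_width: 0.0289
finger_force: 40.0
```

drive_tool(
  moves=[
    [0,0.0204,-0.187,0,0,0,0],
    [0,0.0204,-0.187,0,0,0,0],
    [0,0.0204,-0.187,0,0,0,0],
    [0,0.0204,-0.187,0,0,0,0],
    [0,0.0204,-0.187,0,0,0,0],
    [0,0.0204,-0.187,0,0,0,0],
    [0,0.0204,-0.187,0,0,0,0],
    [0,0.0204,-0.187,0,0,0,0],
    [0,0.0204,-0.187,0,0,0,0],
    [0,0.0204,-0.187,0,0,0,0],
    [0,0.0204,-0.187,0,0,0,0],
    [0,0.0204,-0.187,0,0,0,0],
    [0,0,0,0,0,0,0],
    [0,0,0,0,0,0,0],
    [0,0,0,0,0,0,0],
  ],
)

```text
time: 20.35
ee_pos: [0.4957, -0.1589, 0.3101]
orientation: [180.0, -0.0, -176.2]
wrist_force: [0.1, 0.0, -2.7]
gripper_width: 0.0291
finger_force: 40.0
```

Run:
```python
from h import *
where((-41,0,92)); bottles()
```

```text
t 20.35 TCP carton mm [-42.8   2.1 310.1] yaw [ 1.7996e+02 -2.0000e-02 -1.7617e+02] w 29.1
goal (-41, 0, 92) units tool xyz [-0.009 -0.01   1.091]
hue 13.0 px [178. 249.] world [0.582 0.378] carton [ 80.9 531.2]
hue 89.0 px [219. 312.] world [0.394 0.254] carton [-115.1  421.1]
hue 13.0 px [176. 293.] world [0.454 0.381] carton [-47.  543.5]
hue 1.0 px [204. 212.] world [0.692 0.301] carton [184.8 447.3]
```

drive_tool(
  moves=[
    [0,-0.009,-0.01,0.17,0,0,0],
    [0,0,0,0.17,0,0,0],
    [0,0,0,0.17,0,0,0],
    [0,0,0,0.17,0,0,0],
    [0,0,0,0.17,0,0,0],
    [0,0,0,0.12,0,0,0],
    [0,0,0,0.08,0,0,0],
    [0,0,0,0.035,0,0,0],
    [0,0,0,0,0,0,0],
    [0.45,0,0,0,0,0,0],
    [0.45,0,0,0,0,0,0],
    [0.45,0,0,0,0,0,0],
    [0.45,0,0,-0.05,0,0,0],
    [0.45,0,0,-0.12,0,0,0],
    [0.45,0,0,-0.19,0,0,0],
    [0.45,0,0,-0.15,0,0,0],
    [0,0,0,0,0,0,0],
    [0,0,0,0,0,0,0],
  ],
)

```text
time: 21.95
ee_pos: [0.4984, -0.1614, 0.1966]
orientation: [-179.9, 0.2, -176.1]
wrist_force: [0.2, 0.5, -0.2]
gripper_width: 0.0284
finger_force: 0.0
```

Run:
```python
from h import *
where((0,-85,175)); c=snap('wrist','w8.png')
for q in('packed1','bottle1'):
  for a in caps(c,'wrist',q): print(q,a[0],a[1],a[2],np.round(tocar(at_z(c,a[0],.114))*1e3,1))
```

```text
t 21.95 TCP carton mm [-40.3  -0.6 196.6] yaw [-179.87    0.18 -176.15] w 28.4
goal (0, -85, 175) units tool xyz [-0.201 -0.422  0.108]
packed1 [435.74845105 238.03903346] 1614 14.0 [-44.8  80.6 114. ]
bottle1 [321.64805195 241.51428571] 1540 14.0 [-4.23e+01 -1.00e-01  1.14e+02]
bottle1 [322.35679846 345.0192864 ] 1037 14.0 [ 43.8   0.4 114. ]
```

drive_tool(
  moves=[
    [0,-0.1,-0.15,0,0,0,0],
    [0,-0.1,-0.15,0,0,0,0],
    [0,0,-0.12,0.06,0,0,0],
    [0,0,0,0.07,0,0,0],
    [0,0,-0.08,0,0,0,0],
    [0,0,-0.08,0,0,0,0],
    [0,0,-0.08,0,0,0,0],
    [0,0,-0.08,0,0,0,0],
    [0,0,-0.08,0,0,0,0],
    [0,0,-0.08,0,0,0,0],
    [0,0,0,0,0,0,0],
  ],
)

```text
time: 23.02
ee_pos: [0.5496, -0.3416, 0.1693]
orientation: [-179.9, 0.0, -176.3]
wrist_force: [-0.2, 0.2, 0.3]
gripper_width: 0.0004
finger_force: 0.0
```

drive_tool(
  moves=[
    [0.3,0,0.05,-0.17,0,0,0],
    [0.6,0,0.15,-0.15,0,0,0],
    [0.6,-0.02,0.19,-0.06,0,0,0],
    [0.6,-0.02,0.19,-0.06,0,0,0],
    [0.6,0,0,0,0,0,0],
  ],
)

```text
time: 23.43
ee_pos: [0.5507, -0.217, 0.2606]
orientation: [-179.9, 0.3, -175.9]
wrist_force: [-0.8, 1.1, -0.2]
gripper_width: 0.0316
finger_force: 0.0
```

Run:
```python
from h import *
where((81,531.2,230)); c=snap('wrist','w9.png')
```

```text
t 23.43 TCP carton mm [  8.  -59.7 260.6] yaw [-179.9     0.28 -175.88] w 31.6
goal (81, 531.2, 230) units tool xyz [-0.365  2.955  0.153]
```

View pics/w9.png

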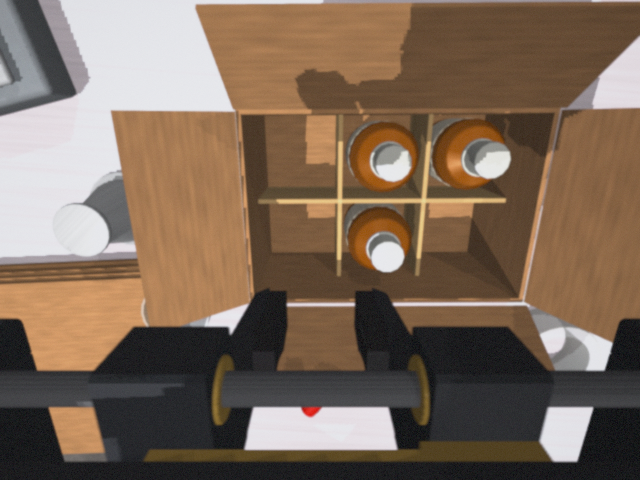

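Three bottles are now in the carton at (385,155), (475,155) and (380,240). The right flap's near corner is at (113,112), so I can estimate its angle.

```bash
cat >> h.py <<'E'
def flapc(c,which,a):
    o=np.array
    def P(h,i,t): return C0+CR@((o(h)+84*(np.cos(a)*o(i)+np.sin(a)*o((0,0,1)))+o(t))/1e3)
    d={'right':((0,-125,128),(0,1,0),(82,0,0)),'left':((0,125,128),(0,-1,0),(82,0,0)),'near':((-84,0,132),(1,0,0),(0,125,0)),'far':((84,0,132),(-1,0,0),(0,125,0))}[which]
    return np.round(np.r_[proj(c,P(d[0],d[1],-o(d[2]))),proj(c,P(d[0],d[1],o(d[2])))])
E
python3 - <<'E'
from h import *
c=snap('wrist')
for a in(1.9,2.0,2.1,2.2,2.3,2.4,2.5): print(a,'R',flapc(c,'right',a),'N',flapc(c,'near',a),'L',flapc(c,'left',a))
bottles()
where()
E
```

```text
1.9 R [158. 108. 191. 359.] N [199.  48. 687.  49.] L [712. 109. 629. 361.]
2.0 R [146. 108. 182. 356.] N [199.  32. 686.  33.] L [720. 110. 637. 358.]
2.1 R [136. 109. 173. 353.] N [200.  17. 684.  18.] L [726. 110. 643. 354.]
2.2 R [128. 109. 166. 349.] N [202.   4. 679.   5.] L [730. 110. 647. 351.]
2.3 R [121. 109. 160. 345.] N [203.  -7. 674.  -6.] L [731. 110. 649. 346.]
2.4 R [117. 109. 156. 340.] N [206. -16. 667. -15.] L [730. 111. 651. 342.]
2.5 R [114. 110. 152. 335.] N [208. -23. 659. -22.] L [728. 111. 650. 337.]
hue 13.0 px [178. 249.] world [0.582 0.378] carton [ 81.  531.3]
hue 1.0 px [204. 212.] world [0.692 0.301] carton [184.8 447.3]
hue 89.0 px [219. 312.] world [0.394 0.254] carton [-115.   421.2]
hue 13.0 px [176. 293.] world [0.454 0.381] carton [-46.7 543.2]
t 23.63 TCP carton mm [  6.8 -65.6 256.2] yaw [ 1.7999e+02 -3.0000e-02 -1.7618e+02] w 47.8
```

drive_tool(
  moves=[
    [0.6,-0.0232,0.1865,0,0,0,0],
    [0.6,-0.0232,0.1865,0,0,0,0],
    [0.6,-0.0232,0.1865,0,0,0,0],
    [0.6,-0.0232,0.1865,0,0,0,0],
    [0.6,-0.0232,0.1865,0,0,0,0],
    [0.6,-0.0232,0.1865,0,0,0,0],
    [0.6,-0.0232,0.1865,0,0,0,0],
    [0.6,-0.0232,0.1865,0,0,0,0],
    [0.6,-0.0232,0.1865,0,0,0,0],
    [0.6,-0.0232,0.1865,0,0,0,0],
    [0.6,-0.0232,0.1865,0,0,0,0],
    [0.6,-0.0232,0.1865,0,0,0,0],
    [0.6,-0.0232,0.1865,0,0,0,0],
    [0.6,-0.0232,0.1865,0,0,0,0],
    [0.6,-0.0232,0.1865,0,0,0,0],
    [0.6,-0.0232,0.1865,0,0,0,0],
    [0.6,0,0,0.18,0,0,0],
    [0.6,0,0,0.17,0,0,0],
    [0.6,0,0,0,0,0,0],
    [0.6,0,0,0,0,0,0],
  ],
)

```text
time: 25.3
ee_pos: [0.5844, 0.3768, 0.1848]
orientation: [-179.9, -0.3, -176.2]
wrist_force: [-0.8, -0.5, 1.6]
gripper_width: 0.0529
finger_force: 0.0
```

Run:
```python
from h import *
where((81,531.2,88)); c=snap('wrist')
for a in caps(c,'wrist'): print(a[0],a[1],a[2],np.round(tocar(at_z(c,a[0],.110))*1e3,1))
```

```text
t 25.3 TCP carton mm [ 83.1 530.3 184.8] yaw [-179.9    -0.25 -176.24] w 52.9
goal (81, 531.2, 88) units tool xyz [0.011 0.005 0.484]
[202.23728814 310.65254237] 118 1.0 [131.2 443.1 110. ]
[320.0071475  246.71280052] 1539 14.0 [ 81.7 529.7 110. ]
[341.05625931  33.88822653] 2684 14.0 [-48.3 542.4 110. ]
[183.00934579  11.62616822] 107 89.0 [-59.8 452.5 110. ]
```

drive_tool(
  moves=[
    [0.6,0.009,0,0.15,0,0,0],
    [0.6,0,0,0.15,0,0,0],
    [0.6,0,0,0.1,0,0,0],
    [0.6,0,0,0.05,0,0,0],
    [0.6,0,0,0.014,0,0,0],
    [0.6,0,0,0,0,0,0],
    [0,0,0,0,0,0,0],
    [0,0,0,0,0,0,0],
    [0,0,0,0,0,0,0],
    [0,0,0,0,0,0,0],
    [0,0,0,0,0,0,0],
    [0,0,0,0,0,0,0],
    [0,0,0,-0.05,0,0,0],
    [0,0,0,-0.15,0,0,0],
    [0,0,0,-0.185,0,0,0],
    [0,0,0,-0.185,0,0,0],
    [0,0,0,-0.185,0,0,0],
    [0,0,0,-0.185,0,0,0],
    [0,0,0,-0.17,0,0,0],
  ],
  newtons=40,
)

```text
time: 26.98
ee_pos: [0.5817, 0.3777, 0.3181]
orientation: [180.0, -0.0, -176.1]
wrist_force: [0.5, 0.8, -2.6]
gripper_width: 0.0279
finger_force: 40.0
```

drive_tool(
  moves=[
    [0,0.0124,-0.1793,0,0,0,0],
    [0,0.0124,-0.1793,0,0,0,0],
    [0,0.0124,-0.1793,0,0,0,0],
    [0,0.0124,-0.1793,0,0,0,0],
    [0,0.0124,-0.1793,0,0,0,0],
    [0,0.0124,-0.1793,0,0,0,0],
    [0,0.0124,-0.1793,0,0,0,0],
    [0,0.0124,-0.1793,0,0,0,0],
    [0,0.0124,-0.1793,0,0,0,0],
    [0,0.0124,-0.1793,0,0,0,0],
    [0,0.0124,-0.1793,0,0,0,0],
    [0,0.0124,-0.1793,0,0,0,0],
    [0,0.0124,-0.1793,0,0,0,0],
    [0,0.0124,-0.1793,0,0,0,0],
    [0,0.0124,-0.1793,0,0,0,0],
    [0,0.0124,-0.1793,0,0,0,0],
    [0,0.0124,-0.1793,0,0,0,0],
    [0,0,0,0,0,0,0],
    [0,0,0,0,0,0,0],
    [0,0,0,0,0,0,0],
  ],
)

```text
time: 28.65
ee_pos: [0.581, -0.2327, 0.3155]
orientation: [179.9, -0.0, -176.2]
wrist_force: [0.3, 0.0, -2.5]
gripper_width: 0.0287
finger_force: 40.0
```

Run:
```python
from h import *
where((39,-79,99)); bottles()
```

```text
t 28.65 TCP carton mm [ 37.2 -77.5 315.5] yaw [ 1.7994e+02 -4.0000e-02 -1.7616e+02] w 28.7
goal (39, -79, 99) units tool xyz [-0.009 -0.008  1.083]
hue 89.0 px [219. 313.] world [0.394 0.254] carton [-115.3  421. ]
hue 1.0 px [204. 212.] world [0.692 0.301] carton [184.8 447.3]
hue 13.0 px [176. 293.] world [0.454 0.381] carton [-46.7 543.2]
hue 12.0 px [358. 247.] world [ 0.582 -0.155] carton [43.4  0.3]
```

drive_tool(
  moves=[
    [0,-0.009,-0.008,0.17,0,0,0],
    [0,0,0,0.17,0,0,0],
    [0,0,0,0.17,0,0,0],
    [0,0,0,0.17,0,0,0],
    [0,0,0,0.14,0,0,0],
    [0,0,0,0.08,0,0,0],
    [0,0,0,0.07,0,0,0],
    [0,0,0,0.05,0,0,0],
    [0,0,0,0.03,0,0,0],
    [0,0,0,0,0,0,0],
  ],
)

```text
time: 29.58
ee_pos: [0.5829, -0.2339, 0.105]
orientation: [179.9, -0.1, -176.1]
wrist_force: [0.4, 0.7, -3.6]
gripper_width: 0.0286
finger_force: 40.0
```

drive_tool(
  moves=[
    [0,0,0,0.025,0,0,0],
    [0,0,0,0.01,0,0,0],
    [0,0,0,0,0,0,0],
  ],
)

```text
time: 29.83
ee_pos: [0.5831, -0.2348, 0.099]
orientation: [-180.0, 0.0, -176.2]
wrist_force: [-0.0, 0.4, -2.7]
gripper_width: 0.0285
finger_force: 40.0
```

drive_tool(
  moves=[
    [0,0,0,0.01,0,0,0],
    [0.42,0,0,0,0,0,0],
    [0.42,0,0,0,0,0,0],
    [0.42,0,0,0,0,0,0],
    [0.42,0,0,-0.05,0,0,0],
    [0.42,0,0,-0.12,0,0,0],
    [0.42,0,0,-0.19,0,0,0],
    [0.42,0,0,-0.2,0,0,0],
    [0.42,0,0,-0.2,0,0,0],
    [0.42,0,0,-0.03,0,0,0],
    [0.6,0,0.18,0,0,0,0],
    [0.6,0,0.18,0,0,0,0],
    [0.6,0,0,0,0,0,0],
    [0.6,0,0,0,0,0,0],
  ],
)

```text
time: 31.0
ee_pos: [0.5782, -0.1615, 0.2555]
orientation: [-180.0, 0.0, -176.0]
wrist_force: [0.7, -0.4, 0.8]
gripper_width: 0.0529
finger_force: 0.0
```

Run:
```python
from h import *
where((-46.7,543.2,256)); c=snap('wrist','w10.png')
for q in('packed1','bottle1'):
  for a in caps(c,'wrist',q): print(q,a[0],a[1],a[2],np.round(tocar(at_z(c,a[0],.114))*1e3,1))
```

```text
t 31.0 TCP carton mm [ 39.3  -6.2 255.5] yaw [-1.7997e+02  4.0000e-02 -1.7602e+02] w 52.9
goal (-46.7, 543.2, 256) units tool xyz [ 4.300e-01  2.747e+00 -2.000e-03]
packed1 [430.59557014 120.16817063] 1219 14.0 [-44.7  81.1 114. ]
packed1 [282.27166276 280.09133489] 427 14.0 [ 94.6 -41.5 114. ]
packed1 [525.55494505  29.37362637] 182 14.0 [-108.3  144.9  114. ]
bottle1 [234.71937843 219.15539305] 1094 14.0 [ 36.8 -80.8 114. ]
bottle1 [327.84979592 123.39020408] 1225 14.0 [-42.2  -0.6 114. ]
bottle1 [327.61581395 222.48186047] 1075 14.0 [ 39.7  -0.2 114. ]
```

Placed at (37,-81). Next is the last bottle, at (-46.7,543).

drive_tool(
  moves=[
    [0.6,0.0287,0.183,0,0,0,0],
    [0.6,0.0287,0.183,0,0,0,0],
    [0.6,0.0287,0.183,0,0,0,0],
    [0.6,0.0287,0.183,0,0,0,0],
    [0.6,0.0287,0.183,0,0,0,0],
    [0.6,0.0287,0.183,0,0,0,0],
    [0.6,0.0287,0.183,0,0,0,0],
    [0.6,0.0287,0.183,0,0,0,0],
    [0.6,0.0287,0.183,0,0,0,0],
    [0.6,0.0287,0.183,0,0,0,0],
    [0.6,0.0287,0.183,0,0,0,0],
    [0.6,0.0287,0.183,0,0,0,0],
    [0.6,0.0287,0.183,0,0,0,0],
    [0.6,0.0287,0.183,0,0,0,0],
    [0.6,0.0287,0.183,0,0,0,0],
    [0.6,0,0,0.18,0,0,0],
    [0.6,0,0,0.17,0,0,0],
    [0.6,0,0,0,0,0,0],
    [0.6,0,0,0,0,0,0],
  ],
)

```text
time: 32.73
ee_pos: [0.456, 0.3784, 0.1841]
orientation: [-179.9, -0.2, -176.2]
wrist_force: [-0.4, 0.7, 0.6]
gripper_width: 0.0529
finger_force: 0.0
```

Run:
```python
from h import *
where((-46.7,543.2,92)); c=snap('wrist')
for a in caps(c,'wrist'): print(a[0],a[1],a[2],np.round(tocar(at_z(c,a[0],.110))*1e3,1))
```

```text
t 32.73 TCP carton mm [-44.9 540.8 184.1] yaw [-1.7992e+02 -1.6000e-01 -1.7623e+02] w 52.9
goal (-46.7, 543.2, 92) units tool xyz [0.009 0.012 0.46 ]
[267.39393939 421.57575758] 33 1.0 [105.6 496.6 110. ]
[320.82960131 244.21518296] 1831 14.0 [-48.3 540.9 110. ]
[126.25867654 142.38963443] 2161 90.0 [-116.2  418.9  110. ]
```

drive_tool(
  moves=[
    [0.6,0.013,0.004,0.15,0,0,0],
    [0.6,0,0,0.15,0,0,0],
    [0.6,0,0,0.1,0,0,0],
    [0.6,0,0,0.05,0,0,0],
    [0.6,0,0,0.01,0,0,0],
    [0.6,0,0,0,0,0,0],
    [0,0,0,0,0,0,0],
    [0,0,0,0,0,0,0],
    [0,0,0,0,0,0,0],
    [0,0,0,0,0,0,0],
    [0,0,0,0,0,0,0],
    [0,0,0,0,0,0,0],
    [0,0,0,-0.05,0,0,0],
    [0,0,0,-0.15,0,0,0],
    [0,0,0,-0.185,0,0,0],
    [0,0,0,-0.185,0,0,0],
    [0,0,0,-0.185,0,0,0],
    [0,0,0,-0.185,0,0,0],
    [0,0,0,-0.17,0,0,0],
  ],
  newtons=40,
)

```text
time: 34.42
ee_pos: [0.4523, 0.3794, 0.3173]
orientation: [180.0, 0.0, -176.2]
wrist_force: [0.1, -0.4, -2.7]
gripper_width: 0.0291
finger_force: 40.0
```

drive_tool(
  moves=[
    [0,-0.0025,-0.1825,0,0,0,0],
    [0,-0.0025,-0.1825,0,0,0,0],
    [0,-0.0025,-0.1825,0,0,0,0],
    [0,-0.0025,-0.1825,0,0,0,0],
    [0,-0.0025,-0.1825,0,0,0,0],
    [0,-0.0025,-0.1825,0,0,0,0],
    [0,-0.0025,-0.1825,0,0,0,0],
    [0,-0.0025,-0.1825,0,0,0,0],
    [0,-0.0025,-0.1825,0,0,0,0],
    [0,-0.0025,-0.1825,0,0,0,0],
    [0,-0.0025,-0.1825,0,0,0,0],
    [0,-0.0025,-0.1825,0,0,0,0],
    [0,-0.0025,-0.1825,0,0,0,0],
    [0,-0.0025,-0.1825,0,0,0,0],
    [0,-0.0025,-0.1825,0,0,0,0],
    [0,-0.0025,-0.1825,0,0,0,0],
    [0,-0.0025,-0.1825,0,0,0,0],
    [0,0,0,0,0,0,0],
    [0,0,0,0,0,0,0],
    [0,0,0,0,0,0,0],
  ],
)

```text
time: 36.08
ee_pos: [0.5027, -0.2383, 0.3147]
orientation: [179.9, -0.0, -176.2]
wrist_force: [-0.5, 0.7, -2.3]
gripper_width: 0.0285
finger_force: 40.0
```

Run:
```python
from h import *
where((-39,-79,97))
```

```text
t 36.08 TCP carton mm [-41.3 -77.6 314.7] yaw [ 1.7995e+02 -3.0000e-02 -1.7617e+02] w 28.5
goal (-39, -79, 97) units tool xyz [-0.012 -0.007  1.089]
```

drive_tool(
  moves=[
    [0,-0.009,-0.008,0.17,0,0,0],
    [0,0,0,0.17,0,0,0],
    [0,0,0,0.17,0,0,0],
    [0,0,0,0.17,0,0,0],
    [0,0,0,0.14,0,0,0],
    [0,0,0,0.08,0,0,0],
    [0,0,0,0.07,0,0,0],
    [0,0,0,0.05,0,0,0],
    [0,0,0,0.03,0,0,0],
    [0,0,0,0.02,0,0,0],
    [0,0,0,0.015,0,0,0],
    [0,0,0,0,0,0,0],
  ],
)

```text
time: 37.08
ee_pos: [0.505, -0.2402, 0.0979]
orientation: [-180.0, 0.0, -176.1]
wrist_force: [-0.0, 0.4, -2.3]
gripper_width: 0.029
finger_force: 40.0
```

drive_tool(
  moves=[
    [0,0,0,0.01,0,0,0],
    [0.42,0,0,0,0,0,0],
    [0.42,0,0,0,0,0,0],
    [0.42,0,0,0,0,0,0],
    [0.42,0,0,-0.05,0,0,0],
    [0.42,0,0,-0.12,0,0,0],
    [0.42,0,0,-0.19,0,0,0],
    [0.42,0,0,-0.2,0,0,0],
    [0.42,0,0,-0.2,0,0,0],
    [0.42,0,0,-0.03,0,0,0],
    [0,-0.19,0.08,-0.02,0,0,0],
    [0,-0.19,0.08,-0.02,0,0,0],
    [0,-0.12,0.08,-0.02,0,0,0],
    [0,0,0,0,0,0,0],
    [0,0,0,0,0,0,0],
  ],
)

```text
time: 38.33
ee_pos: [0.602, -0.1847, 0.2656]
orientation: [-180.0, -0.0, -176.0]
wrist_force: [0.7, -0.7, 0.7]
gripper_width: 0.0056
finger_force: 0.0
```

Run:
```python
from h import *
where(); c=snap('wrist','w11.png')
for q in('packed1','bottle1'):
  for a in caps(c,'wrist',q): print(q,a[0],a[1],a[2],np.round(tocar(at_z(c,a[0],.114))*1e3,1))
for a in(1.9,2.0,2.1,2.2,2.3,2.4,2.5): print(a,'R',flapc(c,'right',a),'N',flapc(c,'near',a),'L',flapc(c,'left',a),'F',flapc(c,'far',a))
```

```text
t 38.33 TCP carton mm [ 61.5 -31.1 265.6] yaw [-1.8000e+02 -1.0000e-02 -1.7604e+02] w 5.6
packed1 [461.12924606  90.88732394] 1207 14.0 [-44.9  81.6 114. ]
bottle1 [359.26699427  94.77149877] 1221 14.0 [-42.  -0. 114.]
bottle1 [355.49067164 194.87313433] 1072 14.0 [ 39.5  -0.5 114. ]
bottle1 [260.23991031  97.67339312] 1338 14.0 [-39.9 -79.8 114. ]
bottle1 [264.04007456 191.28424977] 1073 14.0 [ 36.3 -80.5 114. ]
1.9 R [ 88.  -1. 139. 286.] N [127. -73. 644. -74.] L [673.  -1. 596. 286.] F [182. 327. 550. 327.]
2.0 R [ 77.   1. 129. 284.] N [127. -90. 643. -90.] L [682.   1. 605. 284.] F [185. 335. 545. 335.]
2.1 R [ 68.   3. 121. 281.] N [ 129. -104.  640. -104.] L [689.   3. 611. 281.] F [189. 340. 540. 341.]
2.2 R [ 61.   6. 115. 278.] N [ 131. -116.  636. -117.] L [694.   6. 616. 278.] F [192. 345. 534. 345.]
2.3 R [ 55.   9. 109. 275.] N [ 134. -126.  631. -126.] L [696.   9. 619. 275.] F [195. 348. 529. 348.]
2.4 R [ 52.  12. 106. 272.] N [ 138. -133.  625. -133.] L [696.  12. 621. 272.] F [199. 350. 523. 350.]
2.5 R [ 51.  15. 104. 268.] N [ 142. -138.  617. -138.] L [694.  15. 621. 269.] F [202. 351. 517. 351.]
```

View pics/w11.png

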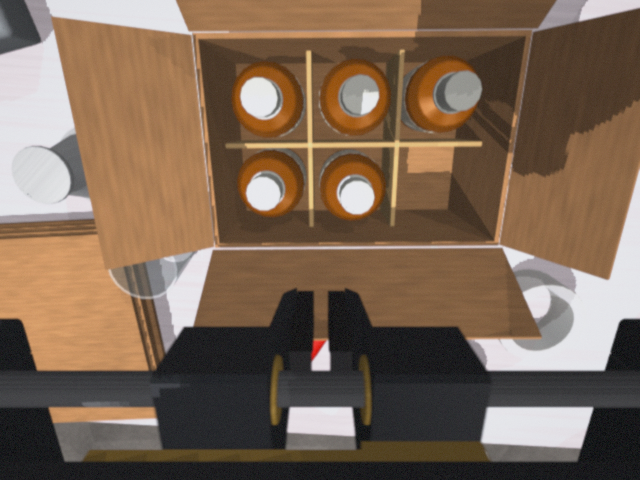

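All five bottles stand upright in separate cells, with the right flap at about 2.5, left about 2.05 and far about 2.05. Now I'll close the right flap, coming from outside with the fingers shut.

drive_tool(
  moves=[
    [0,0.051,-0.17,0,0,0,0],
    [0,0.051,-0.17,0,0,0,0],
    [0,0.051,-0.17,0,0,0,0],
    [0,0.051,-0.17,0,0,0,0],
    [0,0.051,-0.17,0,0,0,0],
    [0,0.051,-0.17,0,0,0,0],
    [0,0,0,0,0,0,0],
    [0,0,0,0.15,0,0,0],
    [0,0,0,0.15,0,0,0],
    [0,0,0,0.15,0,0,0],
    [0,0,0,0.13,0,0,0],
    [0,0,0,0,0,0,0],
  ],
)

```text
time: 39.48
ee_pos: [0.5515, -0.392, 0.1445]
orientation: [179.6, -0.4, -176.2]
wrist_force: [1.3, 0.9, -0.1]
gripper_width: 0.0001
finger_force: 0.0
```

Run:
```python
from h import *
where((0,-60,147)); print(monitor.get_state()['wrist_force'])
```

```text
t 39.48 TCP carton mm [  -3.3 -234.4  144.5] yaw [ 179.57   -0.37 -176.24] w 0.1
goal (0, -60, 147) units tool xyz [-0.017  0.872 -0.013]
[ 1.33645075  0.85240251 -0.09683941]
```

drive_tool(
  moves=[
    [0,0,0.08,-0.006,0,0,0],
    [0,0,0.08,-0.006,0,0,0],
    [0,0,0.08,0,0,0,0],
    [0,0,0.08,0,0,0,0],
    [0,0,0.08,0,0,0,0],
    [0,0,0.08,0,0,0,0],
    [0,0,0.08,0,0,0,0],
    [0,0,0.08,0,0,0,0],
    [0,0,0.08,0,0,0,0],
    [0,0,0.08,0,0,0,0],
    [0,0,0.06,0,0,0,0],
    [0,0,0,0,0,0,0],
  ],
)

```text
time: 40.48
ee_pos: [0.5424, -0.2195, 0.1529]
orientation: [180.0, 0.0, -176.1]
wrist_force: [0.5, 0.4, 0.8]
gripper_width: 0.0002
finger_force: 0.0
```

drive_tool(
  moves=[
    [0,0,0,0.04,0,0,0],
    [0,0,0,0.04,0,0,0],
    [0,0,0,0,0,0,0],
  ],
)

```text
time: 40.73
ee_pos: [0.5418, -0.2219, 0.1339]
orientation: [179.9, -0.2, -176.2]
wrist_force: [0.3, -1.2, -0.7]
gripper_width: 0.0001
finger_force: 0.0
```

Run:
```python
from h import *
where(); print(monitor.get_state()['wrist_force'])
```

```text
t 40.73 TCP carton mm [ -1.2 -64.  133.9] yaw [ 1.7989e+02 -1.6000e-01 -1.7621e+02] w 0.1
[ 0.31970042 -1.18157927 -0.72390403]
```

drive_tool(
  moves=[
    [0,0,0,0.02,0,0,0],
    [0,0,0,0.015,0,0,0],
    [0,0,0,0.01,0,0,0],
    [0,0,0,0,0,0,0],
  ],
)

```text
time: 41.07
ee_pos: [0.5423, -0.2218, 0.1265]
orientation: [180.0, -0.0, -176.2]
wrist_force: [-0.4, -0.9, 0.9]
gripper_width: 0.0004
finger_force: 0.0
```

drive_tool(
  moves=[
    [0,0,0,0.01,0,0,0],
    [0,0,0,0.01,0,0,0],
    [0,0,0,0,0,0,0],
  ],
)

```text
time: 41.32
ee_pos: [0.5424, -0.2217, 0.1228]
orientation: [180.0, -0.0, -176.2]
wrist_force: [0.6, -1.1, -0.1]
gripper_width: 0.0004
finger_force: 0.0
```

drive_tool(
  moves=[
    [0,0,0,0.01,0,0,0],
    [0,0,0,0.01,0,0,0],
    [0,0,0,0,0,0,0],
  ],
)

```text
time: 41.57
ee_pos: [0.5426, -0.2217, 0.1193]
orientation: [-180.0, 0.0, -176.2]
wrist_force: [-0.4, -0.9, 0.3]
gripper_width: 0.0005
finger_force: 0.0
```

drive_tool(
  moves=[
    [0,0,0,0.01,0,0,0],
    [0,0,0,0.005,0,0,0],
    [0,0,0,0,0,0,0],
  ],
)

```text
time: 41.82
ee_pos: [0.5427, -0.2218, 0.1187]
orientation: [-179.9, 0.1, -176.1]
wrist_force: [-6.2, 3.5, 20.0]
gripper_width: 0.0005
finger_force: 9.9
```

Run:
```python
from h import *
where(); print(monitor.get_state()['wrist_force']); c=snap('wrist','w12.png')
S=snap('scene','s12.png')
for a in(0,.03,.06,.1,.2,.4): print(a,'R',flapc(c,'right',a),'scene',flapc(S,'right',a))
for n in('wrist','scene'):print(n,[(np.round(r['box']),r['confidence']) for r in finder.trace(n,'flap_right')])
```

```text
t 41.82 TCP carton mm [ -0.2 -63.9 118.7] yaw [-1.7990e+02  1.2000e-01 -1.7615e+02] w 0.5
[-6.16381119  3.45153954 20.04927443]
0 R [378. 125. 363. 444.] scene [288. 162. 254. 204.]
0.03 R [379. 125. 364. 448.] scene [288. 162. 254. 203.]
0.06 R [380. 125. 364. 452.] scene [288. 161. 254. 203.]
0.1 R [381. 125. 364. 458.] scene [287. 160. 253. 202.]
0.2 R [381. 126. 364. 473.] scene [287. 158. 253. 200.]
0.4 R [373. 126. 357. 506.] scene [285. 153. 250. 195.]
wrist [(array([164., 125., 374., 448.]), 0.81)]
scene [(array([232., 171., 279., 205.]), 0.95)]
```

Solid contact at TCP z 118.7 mm means the tips are at 129.5 mm, so the right flap is flat and the +11 mm tip offset is confirmed. Now the left flap.

drive_tool(
  moves=[
    [0,0,0,-0.02,0,0,0],
    [0,0,0,-0.1,0,0,0],
    [0,0,0,-0.19,0,0,0],
    [0,0,0,-0.19,0,0,0],
    [0,0,0,-0.17,0,0,0],
    [0,0,0.187,0,0,0,0],
    [0,0,0.187,0,0,0,0],
    [0,0,0.187,0,0,0,0],
    [0,0,0.187,0,0,0,0],
    [0,0,0.187,0,0,0,0],
    [0,0,0.187,0,0,0,0],
    [0,0,0.187,0,0,0,0],
    [0,0,0.187,0,0,0,0],
    [0,0,0,0,0,0,0],
    [0,0,0,0.15,0,0,0],
    [0,0,0,0.15,0,0,0],
    [0,0,0,0.15,0,0,0],
    [0,0,0,0.06,0,0,0],
    [0,0,0,0,0,0,0],
  ],
)

```text
time: 43.6
ee_pos: [0.5211, 0.0765, 0.1452]
orientation: [180.0, -0.3, -176.2]
wrist_force: [-0.5, -0.4, -0.1]
gripper_width: 0.0
finger_force: 0.0
```

Run:
```python
from h import *
where((0,62,147)); print(monitor.get_state()['wrist_force'])
```

```text
t 43.6 TCP carton mm [ -1.  235.2 145.2] yaw [ 179.96   -0.34 -176.18] w 0.0
goal (0, 62, 147) units tool xyz [-0.005 -0.866 -0.009]
[-0.45531348 -0.37509257 -0.065184  ]
```

drive_tool(
  moves=[
    [0,0,-0.08,-0.006,0,0,0],
    [0,0,-0.08,-0.006,0,0,0],
    [0,0,-0.08,0,0,0,0],
    [0,0,-0.08,0,0,0,0],
    [0,0,-0.08,0,0,0,0],
    [0,0,-0.08,0,0,0,0],
    [0,0,-0.08,0,0,0,0],
    [0,0,-0.08,0,0,0,0],
    [0,0,-0.08,0,0,0,0],
    [0,0,-0.08,0,0,0,0],
    [0,0,-0.06,0,0,0,0],
    [0,0,0,0,0,0,0],
    [0,0,0,0.04,0,0,0],
    [0,0,0,0.04,0,0,0],
    [0,0,0,0.03,0,0,0],
    [0,0,0,0,0,0,0],
  ],
)

```text
time: 44.93
ee_pos: [0.5332, -0.0938, 0.1268]
orientation: [179.9, -0.2, -176.1]
wrist_force: [0.5, 0.2, -0.9]
gripper_width: 0.0007
finger_force: 0.0
```

Run:
```python
from h import *
where((0,62,118.7)); print(monitor.get_state()['wrist_force'])
```

```text
t 44.93 TCP carton mm [ -0.8  64.4 126.8] yaw [ 1.7992e+02 -1.6000e-01 -1.7611e+02] w 0.7
goal (0, 62, 118.7) units tool xyz [-0.004 -0.012  0.041]
[ 0.45362624  0.23068032 -0.91594913]
```

drive_tool(
  moves=[
    [0,0,0,0.015,0,0,0],
    [0,0,0,0.01,0,0,0],
    [0,0,0,0.008,0,0,0],
    [0,0,0,0,0,0,0],
  ],
)

```text
time: 45.27
ee_pos: [0.5339, -0.0946, 0.1217]
orientation: [180.0, -0.0, -176.2]
wrist_force: [-0.7, 0.3, -0.7]
gripper_width: 0.0001
finger_force: 0.0
```

drive_tool(
  moves=[
    [0,0,0,0.005,0,0,0],
    [0,0,0,0,0,0,0],
  ],
)

```text
time: 45.43
ee_pos: [0.534, -0.0948, 0.1209]
orientation: [-180.0, 0.0, -176.2]
wrist_force: [-0.4, 0.3, 0.3]
gripper_width: 0.0005
finger_force: 0.0
```

drive_tool(
  moves=[
    [0,0,0,0.008,0,0,0],
    [0,0,0,0.004,0,0,0],
    [0,0,0,0,0,0,0],
  ],
)

```text
time: 45.68
ee_pos: [0.5341, -0.0949, 0.1191]
orientation: [-180.0, 0.0, -176.2]
wrist_force: [-1.2, 0.1, 4.6]
gripper_width: 0.0002
finger_force: 2.4
```

drive_tool(
  moves=[
    [0,0,0,0.004,0,0,0],
    [0,0,0,0,0,0,0],
    [0,0,0,-0.02,0,0,0],
    [0,0,0,-0.1,0,0,0],
    [0,0,0,-0.19,0,0,0],
    [0,0,0,-0.19,0,0,0],
    [0,0,0,-0.17,0,0,0],
    [0,0.18,-0.063,0,0,0,0],
    [0,0.18,-0.063,0,0,0,0],
    [0,0.18,-0.063,0,0,0,0],
    [0,0.18,-0.063,0,0,0,0],
    [0,0.18,-0.063,0,0,0,0],
    [0,0,0,0,0,0,0],
    [0,0,0,0,0,0,0],
  ],
)

```text
time: 46.85
ee_pos: [0.3577, -0.1703, 0.2521]
orientation: [-180.0, 0.0, -176.4]
wrist_force: [-0.4, 0.1, 0.5]
gripper_width: 0.0004
finger_force: 0.0
```

Run:
```python
from h import *
where((-180,0,154)); c=snap('wrist','w13.png'); S=snap('scene','s13.png');T=snap('top','t13.png')
for a in(0,.03,.06,.1): print(a,'L',flapc(T,'left',a),flapc(T,'right',a))
for q in('flap_left','flap_right','flap_near','flap_far'): print(q,[(np.round(r['box']),r['confidence']) for r in finder.trace('top',q)])
print([(a,flapc(T,'near',a),flapc(T,'far',a)) for a in(2.,2.2,2.4)])
```

```text
t 46.85 TCP carton mm [-181.2    0.3  252.1] yaw [-1.7997e+02  4.0000e-02 -1.7635e+02] w 0.4
goal (-180, 0, 154) units tool xyz [-0.006 -0.002  0.491]
0 L [348. 290. 343. 235.] [376. 288. 371. 232.]
0.03 L [348. 290. 343. 234.] [377. 288. 371. 232.]
0.06 L [349. 290. 344. 234.] [377. 288. 371. 232.]
0.1 L [349. 290. 343. 234.] [377. 288. 372. 232.]
flap_left [(array([315., 237., 347., 296.]), 0.76)]
flap_right [(array([372., 230., 402., 289.]), 0.65)]
flap_near [(array([322., 290., 410., 310.]), 0.7)]
flap_far [(array([313., 207., 401., 237.]), 0.79)]
[(2.0, array([411., 297., 322., 304.]), array([403., 213., 314., 220.])), (2.2, array([411., 302., 322., 310.]), array([402., 208., 314., 215.])), (2.4, array([411., 307., 322., 314.]), array([401., 205., 313., 212.]))]
```

drive_tool(
  moves=[
    [0,0,0,0.15,0,0,0],
    [0,0,0,0.15,0,0,0],
    [0,0,0,0.15,0,0,0],
    [0,0,0,0.04,0,0,0],
    [0,0,0,0,0,0,0],
    [0,-0.08,0,0,0,0,0],
    [0,-0.08,0,0,0,0,0],
    [0,-0.08,0,0,0,0,0],
    [0,-0.08,0,0,0,0,0],
    [0,-0.08,0,0,0,0,0],
    [0,-0.08,0,0,0,0,0],
    [0,-0.08,0,0,0,0,0],
    [0,-0.08,0,0,0,0,0],
    [0,-0.05,0,0,0,0,0],
    [0,0,0,0,0,0,0],
    [0,0,0,0,0,0,0],
  ],
)

```text
time: 48.53
ee_pos: [0.4968, -0.1605, 0.1549]
orientation: [-179.9, 0.1, -176.1]
wrist_force: [-0.0, 0.6, -0.5]
gripper_width: 0.0006
finger_force: 0.0
```

Run:
```python
from h import *
where((-25,0,128)); print(monitor.get_state()['wrist_force'])
```

```text
t 48.53 TCP carton mm [-41.8   0.4 154.9] yaw [-1.7994e+02  7.0000e-02 -1.7611e+02] w 0.6
goal (-25, 0, 128) units tool xyz [-0.084 -0.002  0.134]
[-0.02186535  0.63229391 -0.45873305]
```

drive_tool(
  moves=[
    [0,0,0,0.04,0,0,0],
    [0,0,0,0.04,0,0,0],
    [0,0,0,0.04,0,0,0],
    [0,0,0,0.02,0,0,0],
    [0,0,0,0,0,0,0],
    [0,0,0,0,0,0,0],
  ],
)

```text
time: 49.03
ee_pos: [0.496, -0.1605, 0.1254]
orientation: [180.0, -0.0, -176.2]
wrist_force: [0.2, 0.0, 0.7]
gripper_width: 0.0004
finger_force: 0.0
```

drive_tool(
  moves=[
    [0,0,0,0.01,0,0,0],
    [0,0,0,0,0,0,0],
  ],
)

```text
time: 49.2
ee_pos: [0.4963, -0.1605, 0.1237]
orientation: [-180.0, 0.0, -176.2]
wrist_force: [0.7, -1.0, 0.2]
gripper_width: 0.0002
finger_force: 0.0
```

drive_tool(
  moves=[
    [0,0,0,0.008,0,0,0],
    [0,0,0,0,0,0,0],
  ],
)

```text
time: 49.37
ee_pos: [0.4964, -0.1606, 0.1231]
orientation: [-180.0, 0.1, -176.2]
wrist_force: [-2.1, 2.0, 8.9]
gripper_width: 0.0005
finger_force: 4.0
```

Near flap is flat. Now the far flap.

drive_tool(
  moves=[
    [0,0,0,0.003,0,0,0],
    [0,0,0,-0.02,0,0,0],
    [0,0,0,-0.1,0,0,0],
    [0,0,0,-0.18,0,0,0],
    [0,0,0,-0.18,0,0,0],
    [0,0,0,-0.15,0,0,0],
    [0,-0.175,0,0,0,0,0],
    [0,-0.175,0,0,0,0,0],
    [0,-0.175,0,0,0,0,0],
    [0,-0.175,0,0,0,0,0],
    [0,-0.175,0,0,0,0,0],
    [0,-0.175,0,0,0,0,0],
    [0,0,0,0,0,0,0],
    [0,0,0,0,0,0,0],
  ],
)

```text
time: 50.53
ee_pos: [0.7067, -0.1461, 0.2454]
orientation: [179.9, -0.1, -176.1]
wrist_force: [-0.3, -0.0, -0.4]
gripper_width: 0.0002
finger_force: 0.0
```

Run:
```python
from h import *
where((168,0,154)); print(np.round(monitor.get_state()['q'],1)); T=snap('top')
for q in('flap_near','flap_far'): print(q,[(np.round(r['box']),r['confidence']) for r in finder.trace('top',q)])
print([(a,flapc(T,'near',a)) for a in(0,.1)])
```

```text
t 50.53 TCP carton mm [1.687e+02 1.000e-01 2.454e+02] yaw [ 1.7995e+02 -1.1000e-01 -1.7611e+02] w 0.2
goal (168, 0, 154) units tool xyz [ 0.003 -0.001  0.457]
[ -21.1   40.5   38.3   -0.   101.4 -114.9]
flap_near [(array([348., 261., 406., 293.]), 0.69), (array([253., 257., 267., 271.]), 0.36)]
flap_far [(array([313., 210., 399., 234.]), 0.84)]
[(0, array([402., 257., 317., 264.])), (0.1, array([403., 257., 317., 264.]))]
```

drive_tool(
  moves=[
    [0,0,0,0.14,0,0,0],
    [0,0,0,0.14,0,0,0],
    [0,0,0,0.14,0,0,0],
    [0,0,0,0.03,0,0,0],
    [0,0,0,0,0,0,0],
    [0,0,0,0,0,0,0],
    [0,0.08,0,0,0,0,0],
    [0,0.08,0,0,0,0,0],
    [0,0.08,0,0,0,0,0],
    [0,0.08,0,0,0,0,0],
    [0,0.08,0,0,0,0,0],
    [0,0.08,0,0,0,0,0],
    [0,0.08,0,0,0,0,0],
    [0,0.07,0,0,0,0,0],
    [0,0,0,0,0,0,0],
    [0,0,0,0,0,0,0],
  ],
)

```text
time: 52.02
ee_pos: [0.5807, -0.1553, 0.1599]
orientation: [-179.9, 0.2, -176.2]
wrist_force: [0.4, -0.3, 0.4]
gripper_width: 0.0006
finger_force: 0.0
```

Run:
```python
from h import *
where((42,0,125)); print(monitor.get_state()['wrist_force'])
```

```text
t 52.02 TCP carton mm [ 42.3  -0.2 159.9] yaw [-179.89    0.2  -176.19] w 0.6
goal (42, 0, 125) units tool xyz [0.002 0.001 0.175]
[ 0.44583555 -0.31184691  0.37957691]
```

drive_tool(
  moves=[
    [0,0,0,0.04,0,0,0],
    [0,0,0,0.04,0,0,0],
    [0,0,0,0.04,0,0,0],
    [0,0,0,0.035,0,0,0],
    [0,0,0,0.01,0,0,0],
    [0,0,0,0,0,0,0],
    [0,0,0,0,0,0,0],
  ],
)

```text
time: 52.6
ee_pos: [0.5801, -0.1548, 0.124]
orientation: [180.0, -0.0, -176.2]
wrist_force: [0.4, -0.3, 0.7]
gripper_width: 0.0003
finger_force: 0.0
```

drive_tool(
  moves=[
    [0,0,0,0.008,0,0,0],
    [0,0,0,0,0,0,0],
  ],
)

```text
time: 52.77
ee_pos: [0.5803, -0.1549, 0.1232]
orientation: [-180.0, 0.0, -176.2]
wrist_force: [1.1, -0.7, 2.8]
gripper_width: 0.0006
finger_force: 1.5
```

drive_tool(
  moves=[
    [0,0,0,0.005,0,0,0],
    [0,0,0,0,0,0,0],
    [0,0,0,-0.02,0,0,0],
    [0,0,0,-0.1,0,0,0],
    [0,0,0,-0.18,0,0,0],
    [0,0,0,-0.18,0,0,0],
    [0,0,0,-0.18,0,0,0],
    [0,0,0,-0.18,0,0,0],
    [0,-0.1,0,0,0,0,0],
    [0,-0.1,0,0,0,0,0],
    [0,0,0,0,0,0,0],
    [0,0,0,0,0,0,0],
  ],
)

```text
time: 53.77
ee_pos: [0.6201, -0.1521, 0.2889]
orientation: [180.0, -0.1, -176.1]
wrist_force: [0.1, -1.1, -0.2]
gripper_width: 0.0007
finger_force: 0.0
```

Run:
```python
from h import *
where(); c=snap('wrist','w14.png'); bottles(); S=snap('scene','s14.png')
a=cv2.resize(c['img'][:300,:,::-1],(640,300)); b=cv2.resize(S['img'][100:260,180:520,::-1],(640,300))
cv2.imwrite('pics/fin.png',np.vstack([a,b]))
for q in('near','far'):print([(x,flapc(c,q,x)) for x in(0,.05,.1)])
```

```text
t 53.77 TCP carton mm [8.180e+01 2.000e-01 2.889e+02] yaw [ 1.7996e+02 -8.0000e-02 -1.7613e+02] w 0.7
hue 89.0 px [219. 312.] world [0.394 0.254] carton [-115.1  420.9]
hue 1.0 px [204. 212.] world [0.692 0.301] carton [185.2 447.4]
hue 14.0 px [402. 249.] world [ 0.576 -0.285] carton [  28.3 -129. ]
[(0, array([171., 124., 469., 123.])), (0.05, array([169., 124., 471., 123.])), (0.1, array([167., 123., 473., 123.]))]
[(0, array([171., 124., 469., 123.])), (0.05, array([169., 124., 471., 123.])), (0.1, array([167., 124., 473., 124.]))]
```

View pics/fin.png

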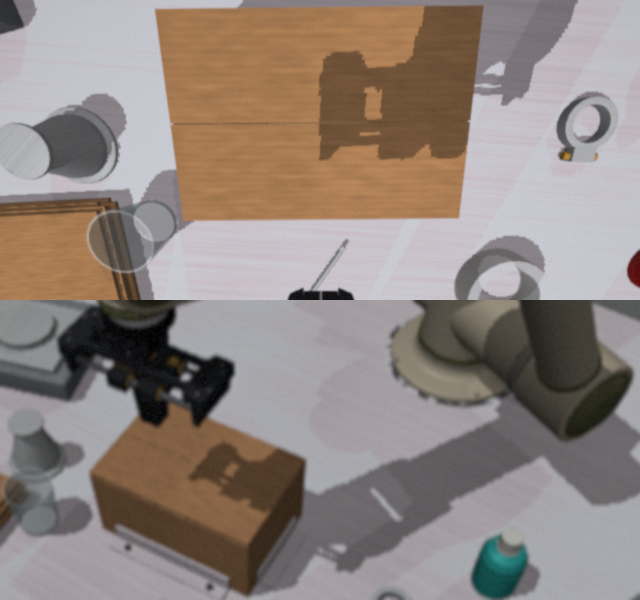

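The carton is closed flat, with the seam at row 123 where the model puts it. The clamp, screwdriver, tape roll, beaker and look-alike bottles haven't moved. Handing in.

```bash
python3 -c "
from plant import job
print(job.close_job())"
```

```text
the job is handed in; nothing more can be done
None
```

All four amber bottles are packed upright in cells of their own beside the one already there. The carton is closed, short flaps first and long flaps over them, and the job is handed in at about 54 s.

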